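# Line up the colour containers by height

### The job

Line up the little screw-top pot and the three squeeze bottles on the white board in order of height: the shortest on the cork mat next to the small wooden post, then each taller one on the next mat, the tallest at the far end from the post. Stand each one upright and centred on its own mat, and do not knock any of them over on the way.

Things in the scene. Friction and masses are not known exactly. Their poses are not given: they have to be found in the camera images.
- pot: little screw-top colour pot, 60 mm diameter, 70 mm high (the shortest container); origin at the centre of its underside, z up; round, stands upright, 0.12 kg
- bottle_short: short whitish squeeze bottle with a white cap, body 58 mm diameter, 150 mm high in all; the body ends in a shoulder at 127 mm and the cap above is 32 mm diameter; origin at the centre of its underside, z up; 0.22 kg
- bottle_mid: middle squeeze bottle, salmon body, white cap, body 56 mm diameter, 190 mm high in all; shoulder at 160 mm, cap above 31 mm diameter; origin at the centre of its underside, z up; 0.24 kg
- bottle_tall: tall slim whitish squeeze bottle, body 60 mm diameter, 230 mm high in all; shoulder at 195 mm, cap above 34 mm diameter; origin at the centre of its underside, z up; 0.26 kg
- board: fixed flat white-painted wooden board on the table, 90 mm (its x) by 510 mm (its y), 6 mm thick, origin at the centre of its underside; four cork mats lie in a row along its y axis
- post: small fixed dark wooden post, 28 mm diameter, 48 mm high, standing on one end of the board, about 85 mm from the middle of the nearest mat (further mats about 100 mm apart); it marks the end where the row begins. The other end of the board carries only a flat dark stud, 14 mm diameter and 3 mm high. Origin at the centre of its underside
- mat_0: one of four equal round cork mats fixed on the board, 80 mm diameter, 3 mm thick, its upper face 9 mm above the table; origin at the centre of its underside; which number lies where changes from start to start
- mat_1: one of four equal round cork mats fixed on the board, 80 mm diameter, 3 mm thick, its upper face 9 mm above the table; origin at the centre of its underside; which number lies where changes from start to start
- mat_2: one of four equal round cork mats fixed on the board, 80 mm diameter, 3 mm thick, its upper face 9 mm above the table; origin at the centre of its underside; which number lies where changes from start to start
- mat_3: one of four equal round cork mats fixed on the board, 80 mm diameter, 3 mm thick, its upper face 9 mm above the table; origin at the centre of its underside; which number lies where changes from start to start

How it is judged:
By the outcome, as a careful person would: the job done as asked, in the order asked, and still so for the second after the job is handed in, with the robot touching nothing.
It also fails if it takes over 112 s, if anything falls off the work surface, if the arm or the gripper's body presses on something with over 40 N, if the wrist force passes 120 N, or if a joint passes its speed limit or range.

### The arm

A 6-joint arm with a two-finger parallel gripper is mounted at the origin on the work surface; the furniture and walls round the work are solid. World frame = base frame: x ahead of the robot, y to its left, z up, the work surface at z = 0. Lengths are in m, angles in rad, forces in N, time in s.
With the tool pointing down it reaches from about 0.3 to 0.875 m from the base axis. Payload 6.4 kg.
Tool frame: the origin (TCP) lies between the finger pads; the fingertips stand 11 mm ahead of it and the grasp point (between the pads) lies 8 mm behind it (ctrl.tcp_to_tips is the y of the fingertips in the tool frame, in m); y points along the fingers, x is the direction in which the jaws open and shut, and the axes are right-handed (so a half turn about y gives the same grasp; the last joint's range is limited). The gripper opens to 85 mm and grips with 20 to 120 N. Pads are 22 mm wide; open, the fingers measure 114 mm over their backs; the gripper's body (76 mm by 85 mm) begins 54 mm behind the grasp point. The pads swing forward as they close: fully open they stand 13 mm farther back than shut.
Start: joints at [-1.458, 0.181, 1.607, -0, 1.354, -0.206], TCP at [0.18, -0.546, 0.242] pointing down, gripper open.
Joint ranges: [-2.99, 2.99], [-0.89, 2.07], [0.3, 2.58], [-1.14, 4.28], [0, 2.63], [-3.12, 3.12]. Speed limits (rad/s): [2.57, 2.57, 3.01, 3.14, 3.14, 3.14].

### API

Orientations are given as a unit quaternion [w, x, y, z].
In Python, from bench import ctrl gives the robot as it stands.
- The arm moves only by the tool apply_moves, never from a script. Its argument "plan" is text: rows parted by semicolons, each of 7 numbers parted by spaces: the shift along the tool's x, y, z each as a share of 0.05 m, from -1 to 1, then the turn, a rotation vector about the tool's x, y, z each as a share of 0.12 rad, from -1 to 1, then the opening, from 0 (shut) to 1 (fully open). In form: dx dy dz wx wy wz claw; .... A call has exactly 5 rows; each row shifts and turns the commanded pose from where the row before left it, along the tool's axes as they then stand; what a row does not reach is not made up. A row lasts 1/10 s, in which the tool goes at most 50 mm and 8.59 degrees, less where a joint would pass 70% of its speed; a pose out of reach is approached as far as the arm can. A call with a number of a shift or a turn outside -1 to 1 is refused whole. A call with a gripper value outside its range is refused whole. The fingers move at their own pace and stop on an object; the grip force is fixed at half the most. Time passes only in rows, so rows that do not move let the fingers close, or fill a call up. It gives the time, the measured TCP pose, the force and the opening at its end, in the units of the state.
- ctrl.get_obs(): the state, without advancing time (a new reading comes with each control period).
- ctrl.camera(name): name is "scene" or "top" or "wrist"; returns the picture (384x512x3 uint8, red, green, blue); there is no depth.
- ctrl.get_calibration(name): a dict with "intrinsics" (3x3 intrinsics, pixels), "R" (3x3) and "t" (3): a world point X has camera coordinates R X + t. Camera axes: x right, y down, z forward; pixel columns grow to the right and rows downward; lengths in m; the calibration is good to about 2 mm. A picture is of the moment at which its call begins: read the wrist's pose just before it. get_calibration takes no time and is no camera call; for the wrist camera it gives the pose at the moment of the call.
- ctrl.hand_in(): hands the job in, once; it reports no verdict.
Trained networks look in the newest picture that a camera, given by its name, has taken for a name from the list of things; names that differ only in an ending like _2 or _b are one class to them, and where a whole thing is asked for, a point or a joint stands for the part that bears it (a point fixed in the world has none). Each returns a list of dicts, best first, with "score" (0 to 1); they miss things now and then, are a little off and sometimes report something else, mostly with a low value. They report only what shows in the picture. A call takes as long as a camera call.
- ctrl.recognise(camera, target): "point" ([x, y, z] in m, in world coordinates, good to about 4 mm: the middle of the surface that is visible of it).
The state is a dict: "time_s": time; "q": joint angles; "dq": joint speeds; "joint_efforts": joint torques, N m; "eef_pos": TCP position; "eef_rot": TCP orientation; "wrist_force": force on the tool from outside, world axes, zero at the start; "torque": the same for the moment, N m; "opening": opening from 0.0 (shut) to 1.0 (fully open).
Only numpy, scipy, OpenCV 4.12 (cv2) and the standard library are available. Lean on these libraries where they do the work, as an engineer would, in place of code of your own. Each camera call takes 0.05 s, during which the arm holds its last target.

## Working session

There is one attempt and no reset: what is moved stays moved. The work goes in short steps, Python scripts to look and compute and a tool call to move; the robot and the scene stay as the last step left them, time stands still between calls to the robot, and variables do not carry over. Pictures are saved under pics/ and viewed, and the job is handed in when it is done.

Besides the shell and the picture viewer there is one more tool, called after "Emit:" as a command line: name --argument value ..., lists and objects as JSON in quotes. apply_moves: Moves the arm, as the interface text tells. Shift numbers are shares of 0.05 m and turn numbers shares of 0.12 rad, none past 1 either way. Its arguments: {"type":"object","properties":{"plan":{"type":"string"}},"required":["plan"]}

```bash
ls; mkdir -p pics; python3 - <<'E'
from bench import ctrl
import cv2
o=ctrl.get_obs();print(o)
print(ctrl.tcp_to_tips)
for c in("scene","top","wrist"):
    im=ctrl.camera(c);cv2.imwrite(f"pics/{c}0.png",im[:,:,::-1])
    k=ctrl.get_calibration(c);print(c,k['R'].round(3).tolist(),k['t'].round(3),k['intrinsics'][0])
    for n in("pot","bottle_short","bottle_mid","bottle_tall","post","mat_0","board"):
        if c!="wrist":
            print(n,[(r['point'] if isinstance(r['point'],list) else r['point'].round(3).tolist(),round(r['score'],2)) for r in ctrl.recognise(c,n)])
E
```

```text
pics
{'time_s': 0.0, 'q': array([-1.45831337e+00,  1.81504356e-01,  1.60803637e+00,  3.89437869e-06,
        1.35377937e+00, -2.06282209e-01]), 'dq': array([-6.17539598e-04,  1.83356952e-04,  2.87280341e-04, -5.26566887e-05,
        2.18541657e-04, -1.17998467e-03]), 'joint_efforts': array([-9.71272784e-04, -4.44869900e+01, -3.51342058e+01, -4.12843683e-04,
        9.06792877e-03, -3.62164826e-05]), 'eef_pos': array([ 0.18016736, -0.54547744,  0.24139105]), 'eef_rot': array([ 0.5734692 , -0.57256413,  0.41471864, -0.41389835]), 'wrist_force': array([-0.04782206, -0.32546318,  0.30813691]), 'torque': array([-0.01094625,  0.01025746,  0.02797136]), 'opening': 0.9962958484081776}
0.011
scene [[-0.879, -0.478, -0.003], [-0.384, 0.71, -0.59], [0.284, -0.517, -0.808]] [0.446 0.256 1.074] [459.19746926   0.         254.94523502]
pot []
bottle_short [([0.422, 0.0988, 0.1065], 0.96)]
bottle_mid [([0.3806, 0.2153, 0.1324], 0.93)]
bottle_tall [([0.4468, -0.2167, 0.1312], 0.58)]
post [([0.6529, -0.2902, 0.0285], 0.57)]
mat_0 [([0.6044, -0.1225, 0.0115], 0.82), ([0.5645, -0.0281, 0.0061], 0.79), ([0.5306, 0.068, 0.006], 0.72), ([0.6367, -0.2207, 0.0077], 0.71)]
board [([0.5607, 0.0024, 0.0055], 0.8)]
top [[-0.07, -0.998, -0.004], [-0.976, 0.07, -0.209], [0.208, -0.011, -0.978]] [-0.036  0.56   1.056] [430.29135879   0.         256.34098153]
pot [([0.4486, -0.0871, 0.0667], 0.94), ([0.4492, -0.2271, 0.1714], 0.71)]
bottle_short [([0.4189, 0.0716, 0.1156], 0.68)]
bottle_mid [([0.386, 0.1831, 0.1403], 0.59)]
bottle_tall [([0.4473, -0.2249, 0.1731], 0.58)]
post []
mat_0 [([0.5604, -0.0298, 0.0093], 0.83), ([0.6295, -0.2187, 0.0091], 0.79), ([0.5324, 0.0673, 0.0059], 0.79), ([0.5928, -0.1282, 0.011], 0.57)]
board [([0.5723, -0.0717, 0.0051], 0.69)]
wrist [[0.313, -0.95, 0.0], [-0.914, -0.302, 0.27], [-0.256, -0.085, -0.963]] [-0.574 -0.034  0.378] [280.86898817   0.         255.53781498]
```

View pics/scene0.png

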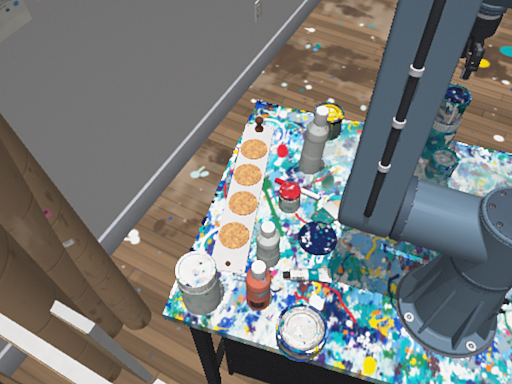

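View pics/top0.png

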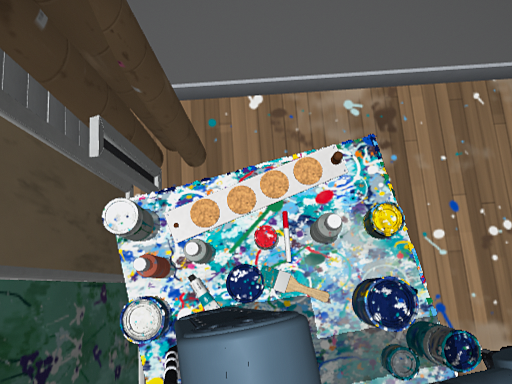

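View pics/wrist0.png

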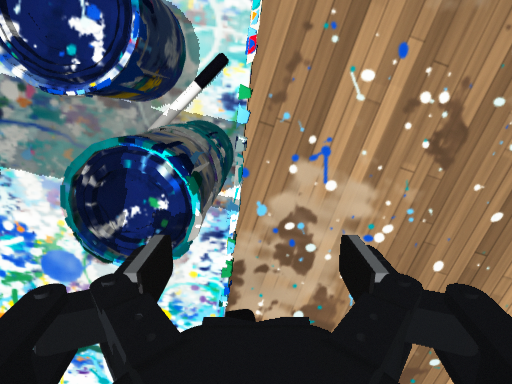

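```bash
python3 - <<'E'
from bench import ctrl
import cv2,numpy as np
from scipy.spatial.transform import Rotation as Ro
q=ctrl.get_obs()['eef_rot'];R=Ro.from_quat(np.r_[q[1:],q[0]]).as_matrix();print(R.round(3))
k=ctrl.get_calibration("wrist");C=-k['R'].T@k['t'];print("cam",C, "in tool",R.T@(C-ctrl.get_obs()['eef_pos']))
s=cv2.imread('pics/scene0.png');t=cv2.imread('pics/top0.png')
cv2.imwrite('pics/sz.png',cv2.resize(s[90:330,170:370],None,fx=2.5,fy=2.5,interpolation=cv2.INTER_CUBIC))
cv2.imwrite('pics/tz.png',cv2.resize(t[140:300,110:360],None,fx=3.2,fy=3.2,interpolation=cv2.INTER_CUBIC))
k=ctrl.get_calibration("top")
hsv=cv2.cvtColor(t,cv2.COLOR_BGR2HSV)
for c,z in(("top",0.009),("scene",0.009)):
    im={"top":t,"scene":s}[c];k=ctrl.get_calibration(c)
    K=np.array(k['intrinsics']);Rc=np.array(k['R']);tc=np.array(k['t'])
    for i,(x,y) in enumerate([(.633,-.22),(.598,-.125),(.562,-.03),(.531,.068)]):
        p=K@(Rc@[x,y,z]+tc);u=p[:2]/p[2]
        hsv=cv2.cvtColor(im,cv2.COLOR_BGR2HSV)
        m=cv2.inRange(hsv,(5,70,100),(20,255,255))
        w=np.zeros_like(m);cv2.circle(w,tuple(int(v) for v in u),21,255,-1);m&=w
        m=cv2.morphologyEx(m,cv2.MORPH_CLOSE,np.ones((5,5)))
        cs=max(cv2.findContours(m,0,cv2.CHAIN_APPROX_NONE)[0],key=cv2.contourArea)
        # contour points to plane, fit circle
        e=cs[:,0,:].astype(float); d=np.c_[e,np.ones(len(e))]@np.linalg.inv(K).T@Rc
        Cc=-Rc.T@tc; P=Cc+d*((z-Cc[2])/d[:,2])[:,None]
        c2,r=cv2.minEnclosingCircle(P[:,:2].astype(np.float32))
        A=np.c_[2*P[:,:2],np.ones(len(P))];sol=np.linalg.lstsq(A,(P[:,:2]**2).sum(1),rcond=None)[0]
        print(c,u.round(),sol[:2].round(4),"r",np.sqrt(sol[2]+sol[0]**2+sol[1]**2).round(4),np.round(c2,4))
E
```

```text
[[ 0.313  0.     0.95 ]
 [-0.95  -0.     0.313]
 [ 0.    -1.     0.   ]]
cam [ 0.24543614 -0.5229913   0.37374466] in tool [-0.00145901 -0.1314233   0.06912893]
top [307. 169.] [ 0.641  -0.2188] r 0.0438 [ 0.6428 -0.2192]
top [273. 184.] [ 0.5995 -0.1264] r 0.0387 [ 0.6037 -0.1266]
top [239. 199.] [ 0.5611 -0.0342] r 0.0382 [ 0.5613 -0.0341]
top [204. 213.] [0.5356 0.0653] r 0.0397 [0.5413 0.0659]
scene [253. 148.] [ 0.633  -0.2162] r 0.0389 [ 0.6359 -0.2137]
scene [248. 174.] [ 0.5999 -0.1238] r 0.0377 [ 0.6002 -0.1234]
scene [243. 203.] [ 0.5625 -0.0318] r 0.0378 [ 0.5624 -0.0321]
scene [234. 235.] [0.5373 0.0678] r 0.0395 [0.5428 0.0657]
```

View pics/sz.png

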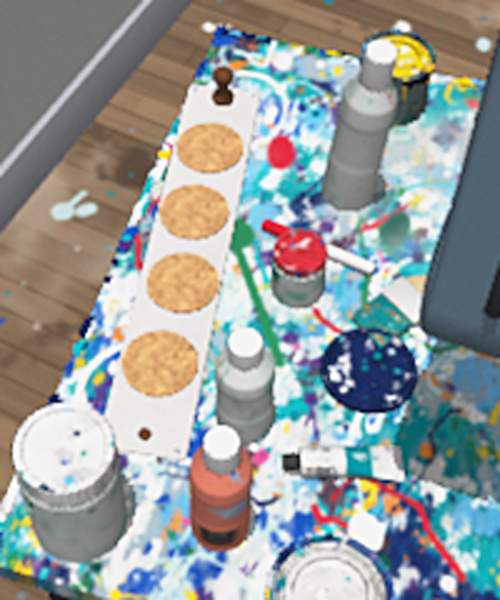

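View pics/tz.png

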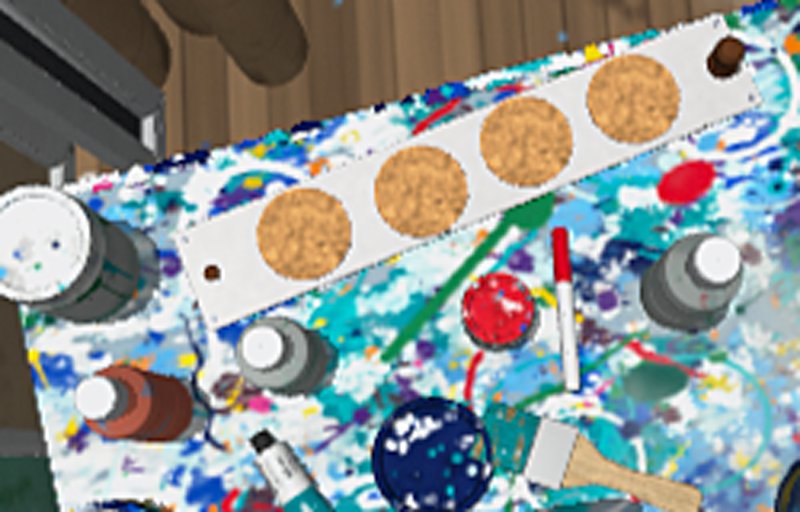

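```bash
cat > h.py <<'E'
import numpy as np,cv2
from scipy.spatial.transform import Rotation as Ro
from bench import ctrl
def cal(c):
    k=ctrl.get_calibration(c);return [np.array(k[n]) for n in('intrinsics','R','t')]
def ray(c,u):
    K,R,t=cal(c);return -R.T@t, R.T@np.linalg.inv(K)@[u[0],u[1],1]
def plane(c,u,z):
    C,d=ray(c,u);return C+d*(z-C[2])/d[2]
def tri(obs):
    A=np.zeros((3,3));b=np.zeros(3)
    for C,d in obs:
        d=d/np.linalg.norm(d);M=np.eye(3)-np.outer(d,d);A+=M;b+=M@C
    X=np.linalg.solve(A,b);return X,[np.linalg.norm(np.cross(X-C,d/np.linalg.norm(d))) for C,d in obs]
def proj(c,X):
    K,R,t=cal(c);p=K@(R@X+t);return p[:2]/p[2]
def pose():
    o=ctrl.get_obs();q=o['eef_rot'];return o['eef_pos'],Ro.from_quat(np.r_[q[1:],q[0]]).as_matrix(),o
E
python3 - <<'E'
from h import *
sz=lambda p:((p[0]+.5)/2.5-.5+170,(p[1]+.5)/2.5-.5+90)
tz=lambda p:((p[0]+.5)/3.2-.5+110,(p[1]+.5)/3.2-.5+140)
for n,a,b in(("tall",(380,50),(717,260)),("short",(246,344),(263,347)),("mid",(223,442),(98,397)),("pot",(299,250),(497,308)),("m0",(211,148),(633,99)),("m1",(195,212),(526,141)),("m2",(184,283),(421,192)),("m3",(160,363),(304,235)),("post",(223,76),(728,55))):
    X,e=tri([ray("scene",sz(a)),ray("top",tz(b))])
    print(n,X.round(4),np.round(e,4),plane("top",tz(b),.009).round(4)[:2],plane("scene",sz(a),.009).round(4)[:2])
E
```

```text
tall [ 0.4504 -0.2372  0.2281] [0.0031 0.0031] [ 0.4843 -0.2777] [ 0.5198 -0.4656]
short [0.4262 0.0842 0.1452] [0.0012 0.0012] [0.4387 0.1039] [0.4651 0.0061]
mid [0.3934 0.1955 0.1757] [0.0019 0.0019] [0.4074 0.2405] [0.4322 0.1179]
pot [ 0.4521 -0.0895  0.0674] [0.0018 0.0018] [ 0.4572 -0.0913] [ 0.4705 -0.1306]
m0 [ 0.6301 -0.2215  0.0037] [0.0006 0.0006] [ 0.628  -0.2209] [ 0.6284 -0.2173]
m1 [ 0.5993 -0.1267  0.004 ] [0.0004 0.0004] [ 0.5977 -0.1266] [ 0.5977 -0.1232]
m2 [ 0.5614 -0.0343  0.004 ] [0.0006 0.0006] [ 0.5598 -0.0346] [ 0.5602 -0.0312]
m3 [0.5321 0.0666 0.0051] [0.0014 0.0014] [0.53   0.0658] [0.5322 0.0688]
post [ 0.6534 -0.2984  0.044 ] [0.0024 0.0024] [ 0.6613 -0.3064] [ 0.6728 -0.33  ]
```

```bash
cat >> h.py <<'E'
def down(yaw):
    x=np.array([np.cos(yaw),np.sin(yaw),0]);y=np.array([0,0,-1.]);return np.c_[x,y,np.cross(x,y)]
def plan(wps,yaw=np.radians(19.5)):
    """wps: list of (pos, nrows, claw); prints rows, tool axes"""
    p,R,o=pose();p=p.copy();Rt=down(yaw);rows=[]
    w=Ro.from_matrix(R.T@Rt).as_rotvec();n=max(1,int(np.ceil(np.abs(w).max()/.118)));dr=w/n;k=0
    for pos,m,claw in wps:
        pos=np.array(pos,float)
        for i in range(m):
            d=(pos-p)/(m-i);s=np.round(R.T@d/.05,2)
            r=np.round(dr/.12,2) if k<n else np.zeros(3);k+=1
            rows.append([*s,*r,claw]);p=p+R@(s*.05);R=R@Ro.from_rotvec(r*.12).as_matrix()
    while len(rows)%5: rows.append([0]*6+[wps[-1][2]])
    for i in range(0,len(rows),5):
        print("; ".join(" ".join(f"{v+0:g}" for v in r) for r in rows[i:i+5]))
    print("left rot rows",max(0,n-k))
E
python3 - <<'E'
from h import *
plan([((.25,-.45,.30),5,1),((.452,-.0895,.20),11,1)])
E
```

```text
-0.28 -0.23 0.39 0 -0.95 0 1; -0.23 -0.23 0.41 0 -0.95 0 1; -0.18 -0.23 0.44 0 -0.95 0 1; -0.13 -0.23 0.46 0 -0.95 0 1; -0.09 -0.23 0.46 0 -0.95 0 1
-0.13 0.18 0.74 0 -0.95 0 1; -0.04 0.18 0.75 0 -0.95 0 1; 0.04 0.18 0.75 0 -0.95 0 1; 0.13 0.18 0.74 0 -0.95 0 1; 0.21 0.18 0.72 0 -0.95 0 1
0.29 0.18 0.69 0 -0.95 0 1; 0.37 0.18 0.66 0 -0.95 0 1; 0.44 0.18 0.61 0 -0.95 0 1; 0.51 0.19 0.55 0 -0.95 0 1; 0.57 0.18 0.49 0 0 0 1
0.57 0.19 0.49 0 0 0 1; 0 0 0 0 0 0 1; 0 0 0 0 0 0 1; 0 0 0 0 0 0 1; 0 0 0 0 0 0 1
left rot rows 0
```

```bash
python3 - <<'E'
from h import *
plan([((.25,-.45,.31),4,1),((.452,-.0895,.31),11,1)])
E
```

```text
-0.35 -0.34 0.48 0 -0.95 0 1; -0.29 -0.34 0.52 0 -0.95 0 1; -0.23 -0.34 0.55 0 -0.95 0 1; -0.16 -0.33 0.57 0 -0.95 0 1; -0.21 0 0.72 0 -0.95 0 1
-0.13 0 0.74 0 -0.95 0 1; -0.04 0 0.75 0 -0.95 0 1; 0.04 0 0.75 0 -0.95 0 1; 0.13 0 0.74 0 -0.95 0 1; 0.21 0 0.72 0 -0.95 0 1
0.29 0 0.69 0 -0.95 0 1; 0.37 0 0.66 0 -0.95 0 1; 0.44 0 0.61 0 -0.95 0 1; 0.51 0 0.55 0 -0.95 0 1; 0.56 0 0.5 0 0 0 1
left rot rows 0
```

Emit:
apply_moves --plan "-0.35 -0.34 0.48 0 -0.95 0 1; -0.29 -0.34 0.52 0 -0.95 0 1; -0.23 -0.34 0.55 0 -0.95 0 1; -0.16 -0.33 0.57 0 -0.95 0 1; -0.21 0 0.72 0 -0.95 0 1"

```text
time_s: 1.35
eef_pos: [0.2694, -0.4179, 0.3126]
eef_rot: [-0.665, 0.668, -0.234, 0.236]
wrist_force: [0.4, 0.6, -0.1]
opening: 1.0
```

Emit:
apply_moves --plan "-0.13 0 0.74 0 -0.95 0 1; -0.04 0 0.75 0 -0.95 0 1; 0.04 0 0.75 0 -0.95 0 1; 0.13 0 0.74 0 -0.95 0 1; 0.21 0 0.72 0 -0.95 0 1"

```text
time_s: 1.85
eef_pos: [0.3608, -0.2521, 0.31]
eef_rot: [-0.706, 0.706, -0.038, 0.038]
wrist_force: [-0.0, -0.2, -0.7]
opening: 1.003
```

Emit:
apply_moves --plan "0.29 0 0.69 0 -0.95 0 1; 0.37 0 0.66 0 -0.95 0 1; 0.44 0 0.61 0 -0.95 0 1; 0.51 0 0.55 0 -0.95 0 1; 0.56 0 0.5 0 0 0 1"

```text
time_s: 2.35
eef_pos: [0.4524, -0.0878, 0.3101]
eef_rot: [-0.696, 0.697, 0.122, -0.122]
wrist_force: [-0.3, -0.8, 0.6]
opening: 0.998
```

```bash
python3 - <<'E'
from h import *
im=ctrl.camera("wrist");cv2.imwrite("pics/w1.png",im[:,:,::-1])
p,R,o=pose();print(p,R.round(3).tolist(),o['time_s'])
for n in("pot","bottle_short","bottle_tall","mat_0"):print(n,[(np.round(r['point'],4),round(r['score'],2)) for r in ctrl.recognise("wrist",n)])
E
```

```text
[ 0.45404029 -0.08360681  0.31011039] [[0.94, 0.002, -0.341], [0.341, 0.003, 0.94], [0.003, -1.0, 0.002]] 2.4
pot [(array([ 0.4465, -0.0835,  0.0644]), 0.73)]
bottle_short [(array([0.431 , 0.0656, 0.1157]), 0.96)]
bottle_tall [(array([0.5296, 0.0654, 0.0124]), 0.66), (array([ 0.4539, -0.2162,  0.1541]), 0.61)]
mat_0 [(array([0.5311, 0.0654, 0.0116]), 0.89), (array([ 0.5612, -0.0356,  0.006 ]), 0.77), (array([ 0.6268, -0.2184,  0.0077]), 0.72), (array([ 0.6003, -0.1245,  0.0033]), 0.56)]
```

View pics/w1.png

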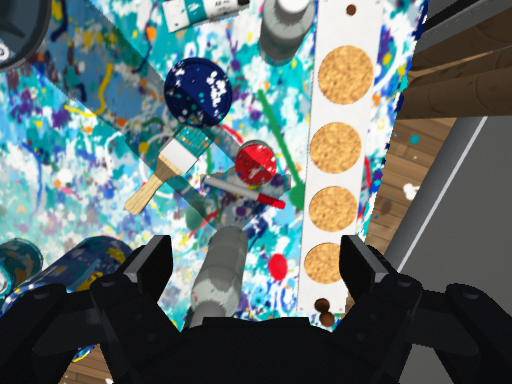

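```bash
python3 - <<'E'
from h import *
p,R,o=pose();im=ctrl.camera("wrist");cv2.imwrite("pics/w2.png",im[:,:,::-1])
print(p,o['time_s'],np.abs(o['dq']).max())
b=im[:,:,::-1].copy();hsv=cv2.cvtColor(b,cv2.COLOR_BGR2HSV)
K,Rc,tc=cal("wrist")
for n,X,z,f in(("pot",(.452,-.0895),.07,"red"),("m0",(.630,-.219),.009,0),("m1",(.598,-.125),.009,0),("m2",(.561,-.033),.009,0),("m3",(.532,.067),.009,0)):
    u=proj("wrist",[*X,z])
    m=(cv2.inRange(hsv,(0,150,90),(6,255,255))|cv2.inRange(hsv,(172,150,90),(180,255,255))) if f else cv2.inRange(hsv,(5,70,100),(20,255,255))
    w=np.zeros_like(m);cv2.circle(w,tuple(int(v) for v in u),24 if f else 32,255,-1);m&=w
    m=cv2.morphologyEx(m,cv2.MORPH_OPEN,np.ones((5,5)))
    m=cv2.morphologyEx(m,cv2.MORPH_CLOSE,np.ones((7,7)))
    cs=max(cv2.findContours(m,0,cv2.CHAIN_APPROX_NONE)[0],key=cv2.contourArea)
    P=np.array([plane("wrist",e,z)[:2] for e in cs[:,0,:].astype(float)])
    A=np.c_[2*P,np.ones(len(P))];s=np.linalg.lstsq(A,(P**2).sum(1),rcond=None)[0]
    print(n,u.round(),s[:2].round(4),"r",np.sqrt(s[2]+s[0]**2+s[1]**2).round(4))
    cv2.drawContours(b,[cs],-1,(255,0,255),1);cv2.circle(b,tuple(int(v) for v in proj("wrist",[s[0],s[1],z])),2,(255,0,0),-1)
cv2.imwrite("pics/w2b.png",b[:300])
E
```

```text
[ 0.45166279 -0.089518    0.30976221] 2.6 0.029539643595833977
pot [255. 165.] [ 0.4517 -0.088 ] r 0.025
m0 [327. 263.] [ 0.6255 -0.2219] r 0.0354
m1 [333. 209.] [ 0.5995 -0.1251] r 0.0385
m2 [335. 147.] [ 0.5624 -0.0329] r 0.0385
m3 [345.  75.] [0.5332 0.0672] r 0.0386
```

View pics/w2b.png

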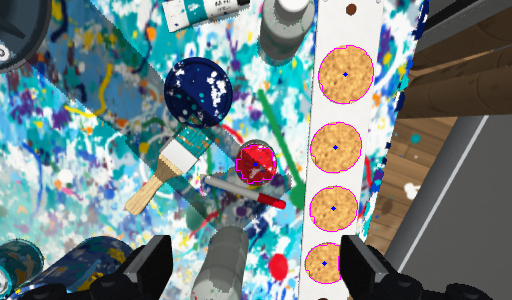

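```bash
python3 - <<'E'
from h import *
plan([((.4515,-.0885,.040),13,1),((.4515,-.0885,.040),7,0)])
E
```

```text
0 0.42 0 0 0.02 0 1; 0 0.41 0 0 0 0 1; 0 0.42 0 0 0 0 1; 0 0.41 0 0 0 0 1; 0 0.42 0 0 0 0 1
0 0.41 0 0 0 0 1; 0 0.42 0 0 0 0 1; 0 0.41 0 0 0 0 1; 0 0.42 0.01 0 0 0 1; 0 0.41 0 0 0 0 1
0 0.42 0.01 0 0 0 1; 0.01 0.41 0 0 0 0 1; 0 0.42 0.01 0 0 0 1; 0 0 0 0 0 0 0; 0 0 0 0 0 0 0
0 0 0 0 0 0 0; 0 0 0 0 0 0 0; 0 0 0 0 0 0 0; 0 0 0 0 0 0 0; 0 0 0 0 0 0 0
left rot rows 0
```

Emit:
apply_moves --plan "0 0.42 0 0 0 0 1; 0 0.41 0 0 0 0 1; 0 0.42 0 0 0 0 1; 0 0.41 0 0 0 0 1; 0 0.42 0 0 0 0 1"

```text
time_s: 3.15
eef_pos: [0.4514, -0.0908, 0.2052]
eef_rot: [-0.697, 0.697, 0.12, -0.12]
wrist_force: [0.1, 0.1, 0.5]
opening: 0.997
```

Emit:
apply_moves --plan "0 0.41 0 0 0 0 1; 0 0.42 0 0 0 0 1; 0 0.41 0 0 0 0 1; 0 0.42 0.01 0 0 0 1; 0 0.41 0.01 0 0 0 1"

```text
time_s: 3.65
eef_pos: [0.4511, -0.0899, 0.1016]
eef_rot: [-0.697, 0.697, 0.12, -0.12]
wrist_force: [0.6, 0.3, 0.6]
opening: 1.0
```

Emit:
apply_moves --plan "0 0.42 0.01 0 0 0 1; 0 0.41 0 0 0 0 1; 0 0.42 0 0 0 0 1; 0 0 0 0 0 0 1; 0 0 0 0 0 0 1"

```text
time_s: 4.15
eef_pos: [0.451, -0.0888, 0.04]
eef_rot: [0.697, -0.697, -0.12, 0.121]
wrist_force: [-0.6, -0.1, 0.6]
opening: 0.995
```

Emit:
apply_moves --plan "0 0 0 0 0 0 0; 0 0 0 0 0 0 0; 0 0 0 0 0 0 0; 0 0 0 0 0 0 0; 0 0 0 0 0 0 0"

```text
time_s: 4.65
eef_pos: [0.4523, -0.0886, 0.0414]
eef_rot: [-0.696, 0.697, 0.122, -0.121]
wrist_force: [-1.9, -0.3, 7.8]
opening: 0.645
```

```bash
python3 - <<'E'
from h import *
p,R,o=pose();im=ctrl.camera("wrist");cv2.imwrite("pics/w3.png",im[:,:,::-1])
print(p,o['time_s'],o['opening'],o['wrist_force'])
# pot height check
E
```

```text
[ 0.45230243 -0.08862336  0.04143517] 4.65 0.6447406029435756 [-1.8797631  -0.32871593  7.81913226]
```

View pics/w3.png

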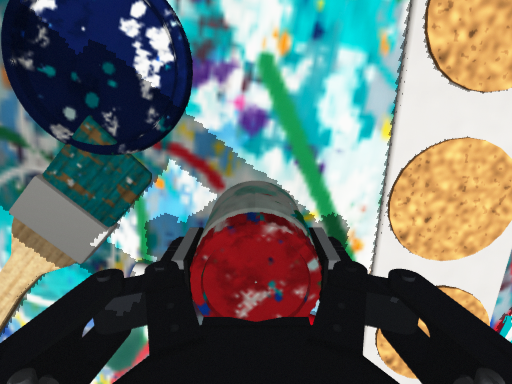

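```bash
python3 - <<'E'
from h import *
p,R,o=pose()
for u in [(256,268)]:
    X=plane("wrist",u,.071);print(X,R.T@(X-p))
plan([((.4515,-.0885,.14),5,0),((.629,-.219,.14),11,0),((.629,-.219,.07),4,0)])
E
```

```text
[ 0.45043554 -0.0804308   0.071     ] [ 0.00103405 -0.02957925  0.00825273]
0 -0.39 0 0.02 0.03 0.01 0; 0 -0.4 0 0 0 0 0; 0 -0.39 0 0 0 0 0; -0.01 -0.4 0 0 0 0 0; 0 -0.39 0.01 0 0 0 0
0.22 0 -0.33 0 0 0 0; 0.22 0 -0.33 0 0 0 0; 0.23 0 -0.33 0 0 0 0; 0.22 0 -0.33 0 0 0 0; 0.23 0 -0.33 0 0 0 0
0.22 0 -0.33 0 0 0 0; 0.23 0 -0.33 0 0 0 0; 0.22 0 -0.33 0 0 0 0; 0.23 0 -0.34 0 0 0 0; 0.22 0 -0.33 0 0 0 0
0.23 0 -0.34 0 0 0 0; 0 0.35 0 0 0 0 0; 0 0.35 0 0 0 0 0; 0 0.35 0 0 0 0 0; 0 0.35 0 0 0 0 0
left rot rows 0
```

```bash
python3 - <<'E'
from h import *
p,R,o=pose()
for u in [(256,212),(187,270),(323,270),(256,181)]:
    for z in (.071,.06): print(u,z,(R.T@(plane("wrist",u,z)-p)).round(4))
im=cv2.imread("pics/w3.png");cv2.imwrite("pics/w3z.png",cv2.resize(im[160:350,150:360],None,fx=3,fy=3))
E
```

```text
(256, 212) 0.071 [ 0.001  -0.0296  0.0325]
(256, 212) 0.06 [ 0.001  -0.0186  0.0285]
(187, 270) 0.071 [-0.0272 -0.0296  0.0074]
(187, 270) 0.06 [-0.0302 -0.0186  0.0006]
(323, 270) 0.071 [ 0.0285 -0.0295  0.0073]
(323, 270) 0.06 [ 0.0314 -0.0185  0.0006]
(256, 181) 0.071 [ 0.001  -0.0297  0.0448]
(256, 181) 0.06 [ 0.001  -0.0187  0.0421]
```

View pics/w3z.png

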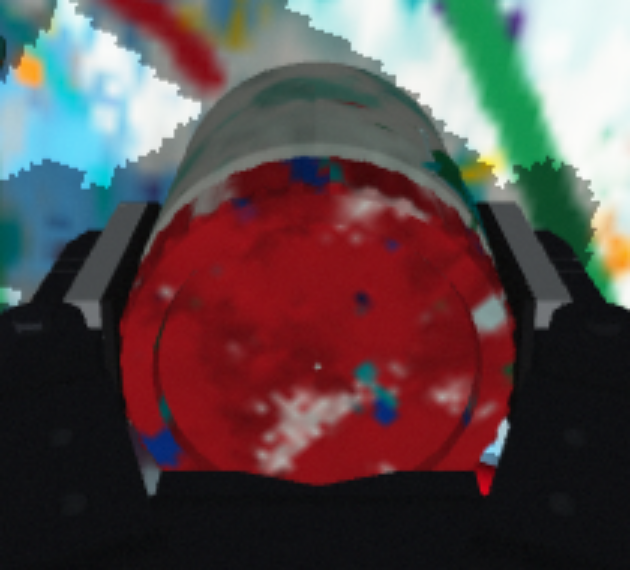

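Emit:
apply_moves --plan "0 -0.39 0 0 0 0 0; 0 -0.4 0 0 0 0 0; 0 -0.39 0 0 0 0 0; 0 -0.4 0 0 0 0 0; 0 -0.39 0 0 0 0 0"

```text
time_s: 5.2
eef_pos: [0.4514, -0.0879, 0.1397]
eef_rot: [-0.696, 0.697, 0.121, -0.121]
wrist_force: [0.1, 0.0, -0.5]
opening: 0.648
```

Emit:
apply_moves --plan "0.22 0 -0.33 0 0 0 0; 0.22 0 -0.33 0 0 0 0; 0.23 0 -0.33 0 0 0 0; 0.22 0 -0.33 0 0 0 0; 0.23 0 -0.33 0 0 0 0"

```text
time_s: 5.7
eef_pos: [0.5325, -0.1471, 0.1388]
eef_rot: [-0.697, 0.697, 0.121, -0.121]
wrist_force: [0.4, 0.3, -1.1]
opening: 0.648
```

Emit:
apply_moves --plan "0.22 0 -0.33 0 0 0 0; 0.23 0 -0.33 0 0 0 0; 0.22 0 -0.33 0 0 0 0; 0.23 0 -0.34 0 0 0 0; 0.22 0 -0.33 0 0 0 0"

```text
time_s: 6.2
eef_pos: [0.6132, -0.2063, 0.1387]
eef_rot: [-0.697, 0.697, 0.121, -0.121]
wrist_force: [0.4, -0.4, -1.0]
opening: 0.647
```

Emit:
apply_moves --plan "0.23 0 -0.34 0 0 0 0; 0 0 0 0 0 0 0; 0 0 0 0 0 0 0; 0 0 0 0 0 0 0; 0 0 0 0 0 0 0"

```text
time_s: 6.7
eef_pos: [0.6286, -0.2174, 0.1384]
eef_rot: [0.697, -0.697, -0.121, 0.121]
wrist_force: [-0.3, 1.0, -2.2]
opening: 0.648
```

```bash
python3 - <<'E'
from h import *
p,R,o=pose();im=ctrl.camera("wrist");cv2.imwrite("pics/w4.png",im[:,:,::-1])
t=ctrl.camera("top");cv2.imwrite("pics/t4.png",t[:,:,::-1])
print(p,o['time_s'],o['opening'],o['wrist_force'])
plan([((.629,-.222,.060),6,0),((.629,-.222,.051),4,0)])
E
```

```text
[ 0.62857034 -0.21739861  0.13836526] 6.7 0.6477468630088694 [-0.28800061  0.96105663 -2.20339146]
0 0.26 -0.01 0 0.03 0 0; -0.01 0.26 -0.01 0 0 0 0; 0 0.26 -0.02 0 0 0 0; -0.01 0.26 -0.01 0 0 0 0; 0 0.26 -0.02 0 0 0 0
-0.01 0.27 -0.01 0 0 0 0; 0 0.04 0 0 0 0 0; 0 0.05 0 0 0 0 0; 0 0.04 0 0 0 0 0; 0 0.05 0 0 0 0 0
left rot rows 0
```

View pics/w4.png

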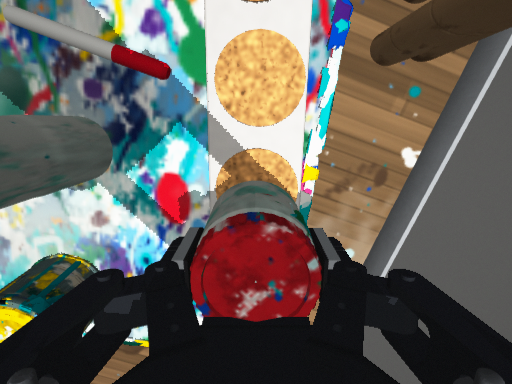

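View pics/t4.png

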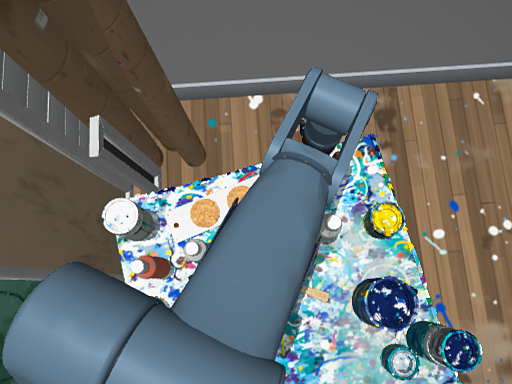

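Emit:
apply_moves --plan "0 0.26 -0.01 0 0 0 0; -0.01 0.26 -0.01 0 0 0 0; 0 0.26 -0.02 0 0 0 0; -0.01 0.26 -0.01 0 0 0 0; 0 0.26 -0.02 0 0 0 0"

```text
time_s: 7.3
eef_pos: [0.6289, -0.2215, 0.0714]
eef_rot: [0.697, -0.696, -0.121, 0.121]
wrist_force: [0.1, 0.7, -0.5]
opening: 0.641
```

Emit:
apply_moves --plan "0 0.27 -0.01 0 0 0 0; 0 0.05 0 0 0 0 0; 0 0.05 0 0 0 0 0; 0 0.04 0 0 0 0 0; 0 0.04 0 0 0 0 0"

```text
time_s: 7.8
eef_pos: [0.6301, -0.2224, 0.0514]
eef_rot: [-0.696, 0.697, 0.121, -0.121]
wrist_force: [-0.0, 0.3, -1.1]
opening: 0.645
```

Emit:
apply_moves --plan "0 0 0 0 0 0 0; 0 0 0 0 0 0 0; 0 0 0 0 0 0 1; 0 0 0 0 0 0 1; 0 0 0 0 0 0 1"

```text
time_s: 8.3
eef_pos: [0.6298, -0.2223, 0.0512]
eef_rot: [-0.697, 0.697, 0.121, -0.121]
wrist_force: [0.6, -0.3, 0.3]
opening: 1.0
```

Emit:
apply_moves --plan "0 -0.2 0 0 0 0 1; 0 -0.5 0 0 0 0 1; 0 -0.8 0 0 0 0 1; 0 -0.8 0 0 0 0 1; 0 -0.5 0 0 0 0 1"

```text
time_s: 8.8
eef_pos: [0.6309, -0.2228, 0.1957]
eef_rot: [-0.695, 0.698, 0.123, -0.12]
wrist_force: [0.1, 0.2, -0.3]
opening: 1.002
```

```bash
python3 - <<'E'
from h import *
p,R,o=pose();im=ctrl.camera("wrist");cv2.imwrite("pics/w5.png",im[:,:,::-1])
print(p,o['time_s'],o['opening'],o['wrist_force'])
plan([((.60,-.13,.25),4,1),((.428,.084,.25),11,1)])
E
```

```text
[ 0.63088896 -0.22282392  0.19565535] 8.8 1.0023243043017203 [ 0.06556036  0.22048192 -0.28550359]
0.01 -0.25 0.49 0.07 0.03 0.06 1; 0 -0.25 0.5 0 0 0 1; 0 -0.25 0.5 0 0 0 1; 0.01 -0.25 0.49 0 0 0 1; -0.17 0 0.47 0 0 0 1
-0.16 0 0.47 0 0 0 1; -0.17 0 0.47 0 0 0 1; -0.16 0 0.47 0 0 0 1; -0.17 0 0.47 0 0 0 1; -0.16 0 0.47 0 0 0 1
-0.17 0 0.47 0 0 0 1; -0.16 0 0.47 0 0 0 1; -0.17 0 0.48 0 0 0 1; -0.16 0 0.47 0 0 0 1; -0.17 -0.01 0.48 0 0 0 1
left rot rows 0
```

View pics/w5.png

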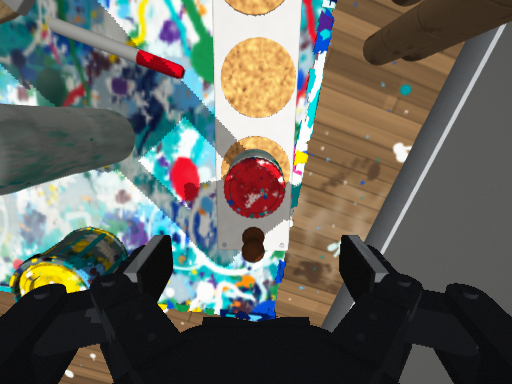

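```bash
cat >> h.py <<'E'
def fit(im,X,z,kind,rad=34,r0=None,draw=None):
    b=im[:,:,::-1].copy();hsv=cv2.cvtColor(b,cv2.COLOR_BGR2HSV)
    m=(cv2.inRange(hsv,(0,120,60),(8,255,255))|cv2.inRange(hsv,(170,120,60),(180,255,255))) if kind=="red" else cv2.inRange(hsv,(7,60,100),(22,255,255))
    u=proj("wrist",[*X,z]);w=np.zeros_like(m);cv2.circle(w,tuple(int(v) for v in u),rad,255,-1);m&=w
    m=cv2.morphologyEx(m,cv2.MORPH_OPEN,np.ones((3,3)));m=cv2.morphologyEx(m,cv2.MORPH_CLOSE,np.ones((7,7)))
    cs=max(cv2.findContours(m,0,cv2.CHAIN_APPROX_NONE)[0],key=cv2.contourArea)
    h=cv2.convexHull(cs)[:,0,:].astype(float)
    P=np.array([plane("wrist",e,z)[:2] for e in h])
    if draw:
        cv2.polylines(b,[h.astype(np.int32)],True,(255,0,255),1);cv2.imwrite(draw,b)
    from scipy.optimize import least_squares
    if r0: s=least_squares(lambda c:np.hypot(*(P-c).T)-r0,X,loss='soft_l1',f_scale=.001).x;return s.round(4),P
    s=least_squares(lambda c:np.hypot(*(P-c[:2]).T)-c[2],[*X,.03],loss='soft_l1',f_scale=.001).x;return s.round(4),P
E
python3 - <<'E'
from h import *
p,R,o=pose();im=ctrl.camera("wrist");cv2.imwrite("pics/w6.png",im[:,:,::-1]);print(p)
print("pot",fit(im,(.629,-.22),.079,"red",36,draw="pics/w6a.png")[0])
print("m1",fit(im,(.599,-.125),.009,"m",52,draw="pics/w6b.png")[0])
s,P=fit(im,(.629,-.205),.009,"m",42,draw="pics/w6c.png")
# keep upper arc: pts whose tool z > center+10mm and outside pot
from scipy.optimize import least_squares
c=np.array([.629,-.2195]);rz=R[:2,2];Q=P[(P-c)@rz>.012];print(len(Q),least_squares(lambda c:np.hypot(*(Q-c).T)-.0395,c,loss='soft_l1',f_scale=.001).x, (((Q-c)@rz).max()))
E
```

```text
[ 0.6325479  -0.22370321  0.19995248]
pot [ 0.6297 -0.2205  0.0278]
m1 [ 0.5997 -0.125   0.0392]
15 [ 0.63046144 -0.21877282] 0.03920170647811188
```

View pics/w6c.png

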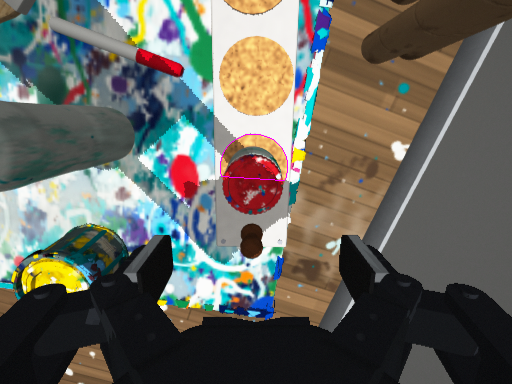

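View pics/w6a.png

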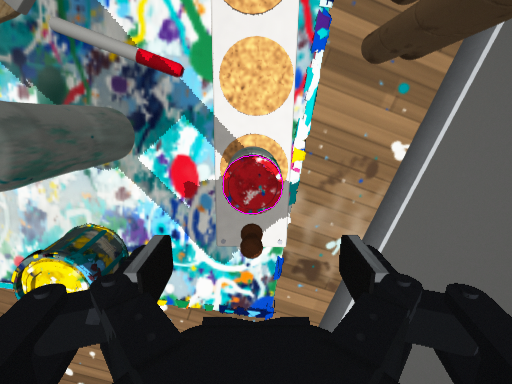

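Emit:
apply_moves --plan "0 -0.25 0.5 0 0 0 1; 0 -0.25 0.5 0 0 0 1; 0 -0.25 0.5 0 0 0 1; 0 -0.25 0.5 0 0 0 1; -0.17 0 0.48 0 0 0 1"

```text
time_s: 9.4
eef_pos: [0.5803, -0.1074, 0.2424]
eef_rot: [-0.696, 0.697, 0.122, -0.12]
wrist_force: [-0.1, -0.6, -0.2]
opening: 1.001
```

Emit:
apply_moves --plan "-0.17 0 0.47 0 0 0 1; -0.17 0 0.47 0 0 0 1; -0.17 0 0.47 0 0 0 1; -0.17 0 0.47 0 0 0 1; -0.17 0 0.47 0 0 0 1"

```text
time_s: 9.9
eef_pos: [0.4989, -0.0112, 0.2403]
eef_rot: [0.697, -0.697, -0.121, 0.121]
wrist_force: [0.6, 0.1, 0.4]
opening: 1.003
```

Emit:
apply_moves --plan "-0.17 0 0.47 0 0 0 1; -0.17 0 0.47 0 0 0 1; -0.17 0 0.48 0 0 0 1; 0 0 0 0 0 0 1; 0 0 0 0 0 0 1"

```text
time_s: 10.4
eef_pos: [0.452, 0.0464, 0.2407]
eef_rot: [-0.696, 0.697, 0.121, -0.121]
wrist_force: [0.5, -0.9, -0.0]
opening: 1.004
```

```bash
python3 - <<'E'
from h import *
ctrl.camera("wrist");p,R,o=pose();im=ctrl.camera("wrist");cv2.imwrite("pics/w7.png",im[:,:,::-1])
print(p,o['time_s'],np.abs(o['dq']).max())
for n in("bottle_short","bottle_mid"):print(n,[(np.round(r['point'],4),round(r['score'],2)) for r in ctrl.recognise("wrist",n)])
E
```

```text
[0.45240917 0.04592859 0.24082751] 10.45 0.014120532718156303
bottle_short [(array([0.429 , 0.0861, 0.1221]), 0.96)]
bottle_mid [(array([0.4043, 0.174 , 0.1092]), 0.58), (array([ 0.5965, -0.123 ,  0.0084]), 0.3), (array([0.4299, 0.0841, 0.1191]), 0.26)]
```

View pics/w7.png

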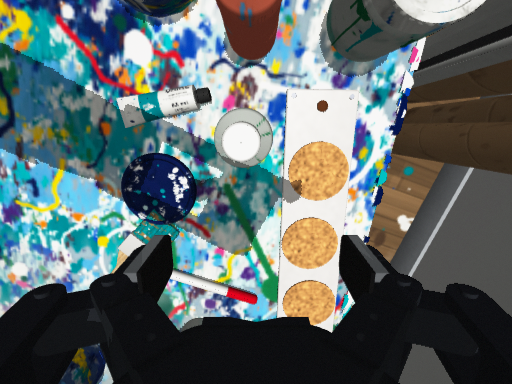

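```bash
python3 - <<'E'
from h import *
im=cv2.imread("pics/w7.png");cv2.imwrite("pics/w7z.png",cv2.resize(im[90:190,190:300],None,fx=5,fy=5,interpolation=cv2.INTER_CUBIC))
print("cap",plane("wrist",(240,142),.15),"shoulder",plane("wrist",(243.5,138),.127))
for m,r in(((.5328,.067),40),((.562,-.033),36)): print(fit(ctrl.camera("wrist"),m,.009,"m",r)[0])
E
```

```text
cap [0.42612515 0.08583843 0.15      ] shoulder [0.42746931 0.08742327 0.127     ]
[0.5337 0.0681 0.04  ]
[ 0.5622 -0.0317  0.0397]
```

View pics/w7z.png

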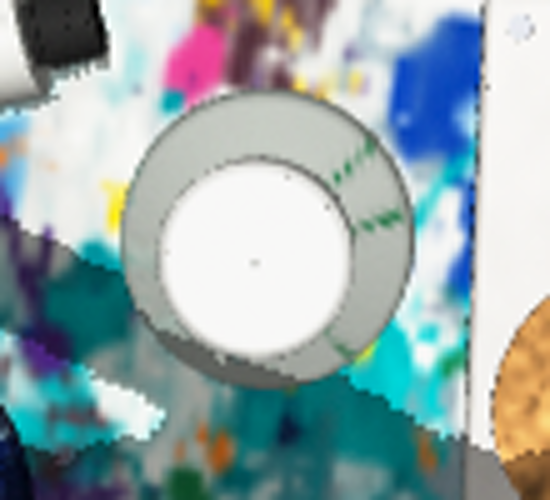

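```bash
python3 - <<'E'
from h import *
plan([((.4265,.0865,.24),3,1),((.4265,.0865,.12),6,1),((.4265,.0865,.105),1,1)])
E
```

```text
-0.07 0 0.31 0 0.02 0 1; -0.07 0.01 0.32 0 0 0 1; -0.08 0 0.31 0 0 0 1; 0 0.4 0 0 0 0 1; 0 0.4 0 0 0 0 1
0 0.4 0 0 0 0 1; 0 0.4 0 0 0 0 1; 0 0.4 0 0 0 0 1; 0 0.4 0 0 0 0 1; 0.01 0.3 0 0 0 0 1
left rot rows 0
```

Emit:
apply_moves --plan "-0.07 0 0.31 0 0 0 1; -0.07 0.01 0.32 0 0 0 1; -0.08 0 0.31 0 0 0 1; 0 0.2 0 0 0 0 1; 0 0.4 0 0 0 0 1"

```text
time_s: 11.2
eef_pos: [0.4266, 0.0877, 0.2111]
eef_rot: [-0.696, 0.697, 0.123, -0.12]
wrist_force: [0.2, -0.4, -0.4]
opening: 1.002
```

Emit:
apply_moves --plan "0 0.4 0 0 0 0 1; 0 0.4 0 0 0 0 1; 0 0.4 0 0 0 0 1; 0 0.5 0 0 0 0 1; 0 0.4 0 0 0 0 1"

```text
time_s: 11.7
eef_pos: [0.4251, 0.0872, 0.1037]
eef_rot: [0.697, -0.697, -0.121, 0.122]
wrist_force: [0.2, -0.7, 0.1]
opening: 1.002
```

Emit:
apply_moves --plan "0 0 0 0 0 0 1; 0 0 0 0 0 0 0; 0 0 0 0 0 0 0; 0 0 0 0 0 0 0; 0 0 0 0 0 0 0"

```text
time_s: 12.2
eef_pos: [0.4271, 0.0865, 0.1071]
eef_rot: [-0.696, 0.697, 0.122, -0.12]
wrist_force: [-2.2, -1.1, 6.2]
opening: 0.605
```

```bash
python3 - <<'E'
from h import *
p,R,o=pose();im=ctrl.camera("wrist");cv2.imwrite("pics/w8.png",im[:,:,::-1])
print(p,o['time_s'],o['opening'],o['wrist_force'])
E
```

```text
[0.42709866 0.08645321 0.1071425 ] 12.2 0.6051856172037856 [-2.21698808 -1.05714447  6.22293027]
```

View pics/w8.png

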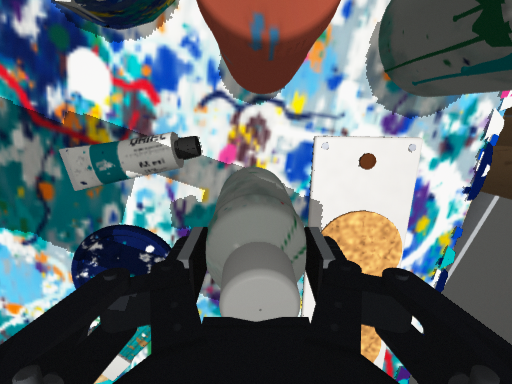

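```bash
python3 - <<'E'
from h import *
p,R,o=pose();print(p,(R.T@(plane("wrist",(260,310),.15)-p)).round(4))
d=R[:,:]@(R.T@(plane("wrist",(260,310),.15)-p)*[1,0,1]);print(d)
plan([((.4265,.0865,.20),5,0),((.5995-d[0],-.125-d[1],.20),13,0)])
E
```

```text
[0.42707444 0.08647528 0.10713251] [ 0.0025 -0.0429 -0.0013]
[ 2.79140186e-03 -3.74202299e-04  7.74190886e-06]
0 -0.37 0 0.01 0.03 0.02 0; 0 -0.37 0 0 0 0 0; 0 -0.37 0 0 0 0 0; -0.01 -0.37 0 0 0 0 0; 0 -0.38 0 0 0 0 0
0.14 0 -0.39 0 0 0 0; 0.14 0 -0.39 0 0 0 0; 0.14 0 -0.39 0 0 0 0; 0.14 0 -0.39 0 0 0 0; 0.14 0 -0.39 0 0 0 0
0.14 0 -0.4 0 0 0 0; 0.14 0 -0.39 0 0 0 0; 0.14 0 -0.4 0 0 0 0; 0.14 0 -0.39 0 0 0 0; 0.13 0 -0.4 0 0 0 0
0.14 0 -0.39 0 0 0 0; 0.13 0 -0.4 0 0 0 0; 0.14 0 -0.39 0 0 0 0; 0 0 0 0 0 0 0; 0 0 0 0 0 0 0
left rot rows 0
```

Emit:
apply_moves --plan "0 -0.3 0 0 0 0 0; 0 -0.4 0 0 0 0 0; 0 -0.4 0 0 0 0 0; 0 -0.4 0 0 0 0 0; 0 -0.36 0 0 0 0 0"

```text
time_s: 12.75
eef_pos: [0.4263, 0.0868, 0.2002]
eef_rot: [-0.696, 0.697, 0.122, -0.12]
wrist_force: [1.3, 0.3, -1.5]
opening: 0.598
```

Emit:
apply_moves --plan "0.14 0 -0.3 0 0 0 0; 0.14 0 -0.4 0 0 0 0; 0.14 0 -0.4 0 0 0 0; 0.14 0 -0.4 0 0 0 0; 0.14 0 -0.4 0 0 0 0"

```text
time_s: 13.25
eef_pos: [0.4917, 0.0077, 0.1978]
eef_rot: [-0.697, 0.697, 0.121, -0.121]
wrist_force: [-0.5, 0.3, -1.5]
opening: 0.602
```

Emit:
apply_moves --plan "0.14 0 -0.4 0 0 0 0; 0.14 0 -0.4 0 0 0 0; 0.14 0 -0.4 0 0 0 0; 0.14 0 -0.4 0 0 0 0; 0.14 0 -0.4 0 0 0 0"

```text
time_s: 13.75
eef_pos: [0.5582, -0.0748, 0.1975]
eef_rot: [-0.697, 0.697, 0.121, -0.121]
wrist_force: [-0.4, -0.6, -2.0]
opening: 0.599
```

Emit:
apply_moves --plan "0.14 0 -0.4 0 0 0 0; 0.14 0 -0.4 0 0 0 0; 0.1 0 -0.4 0 0 0 0; 0 0 0 0 0 0 0; 0 0 0 0 0 0 0"

```text
time_s: 14.25
eef_pos: [0.5954, -0.124, 0.1973]
eef_rot: [0.697, -0.696, -0.12, 0.121]
wrist_force: [-0.9, 0.7, -2.8]
opening: 0.601
```

```bash
python3 - <<'E'
from h import *
p,R,o=pose();im=ctrl.camera("wrist");cv2.imwrite("pics/w9.png",im[:,:,::-1])
s=ctrl.camera("scene");cv2.imwrite("pics/s9.png",cv2.resize(s[60:280,180:400,::-1],None,fx=2.5,fy=2.5,interpolation=cv2.INTER_CUBIC))
print(p,o['time_s'],o['opening'],o['wrist_force'])
E
```

```text
[ 0.59541676 -0.12399176  0.19727735] 14.25 0.6007413396135495 [-0.92519828  0.66582896 -2.79802407]
```

View pics/w9.png

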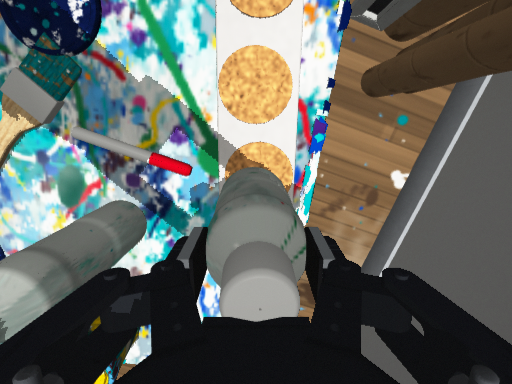

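View pics/s9.png

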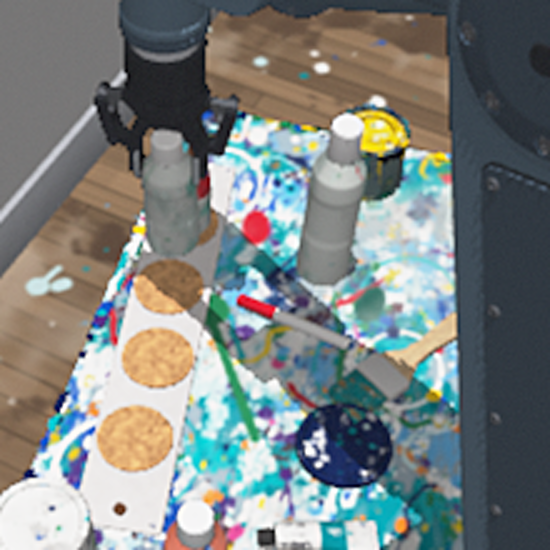

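```bash
python3 - <<'E'
from h import *
plan([((.598,-.124,.127),6,0),((.598,-.124,.1165),4,0)])
E
```

```text
0.01 0.24 -0.01 -0.01 0.03 -0.01 0; 0.01 0.23 -0.01 0 0 0 0; 0.01 0.24 0 0 0 0 0; 0.01 0.23 -0.01 0 0 0 0; 0 0.24 0 0 0 0 0
0.01 0.23 -0.01 0 0 0 0; 0 0.05 0 0 0 0 0; 0 0.05 0 0 0 0 0; 0 0.06 0 0 0 0 0; 0 0.05 0 0 0 0 0
left rot rows 0
```

Emit:
apply_moves --plan "0.01 0.24 0 0 0.03 0 0; 0.01 0.23 -0.01 0 0 0 0; 0.01 0.24 0 0 0 0 0; 0.01 0.23 -0.01 0 0 0 0; 0.01 0.24 0 0 0 0 0"

```text
time_s: 14.85
eef_pos: [0.5982, -0.1232, 0.1379]
eef_rot: [0.697, -0.697, -0.12, 0.12]
wrist_force: [-0.6, -0.5, -1.8]
opening: 0.604
```

Emit:
apply_moves --plan "0.01 0.23 0 0 0 0 0; 0 0.05 0 0 0 0 0; 0 0.05 0 0 0 0 0; 0 0.05 0 0 0 0 0; 0 0.05 0 0 0 0 0"

```text
time_s: 15.35
eef_pos: [0.5993, -0.1234, 0.1183]
eef_rot: [-0.697, 0.697, 0.12, -0.119]
wrist_force: [0.5, -0.1, -1.7]
opening: 0.601
```

Emit:
apply_moves --plan "0 0 0 0 0 0 0; 0 0 0 0 0 0 0; 0 0 0 0 0 0 1; 0 0 0 0 0 0 1; 0 0 0 0 0 0 1"

```text
time_s: 15.85
eef_pos: [0.5992, -0.1234, 0.1183]
eef_rot: [-0.697, 0.697, 0.12, -0.119]
wrist_force: [-0.2, 0.3, -0.0]
opening: 1.005
```

Emit:
apply_moves --plan "0 -0.2 0 0 0 0 1; 0 -0.4 0 0 0 0 1; 0 -0.6 0 0 0 0 1; 0 -0.8 0 0 0 0 1; 0 -0.6 0 0 0 0 1"

```text
time_s: 16.35
eef_pos: [0.5994, -0.1234, 0.2513]
eef_rot: [-0.696, 0.697, 0.121, -0.119]
wrist_force: [-0.3, -1.4, 0.4]
opening: 1.0
```

```bash
python3 - <<'E'
from h import *
ctrl.camera("wrist");p,R,o=pose();im=ctrl.camera("wrist");cv2.imwrite("pics/w10.png",im[:,:,::-1])
print(p,o['time_s'],o['opening'],o['wrist_force'])
print([(np.round(r['point'],4),round(r['score'],2)) for r in ctrl.recognise("wrist","bottle_short")])
E
```

```text
[ 0.60175766 -0.124287    0.25709088] 16.4 1.0035188913626933 [ 2.7252924  -1.44722627  3.44329673]
[]
```

View pics/w10.png

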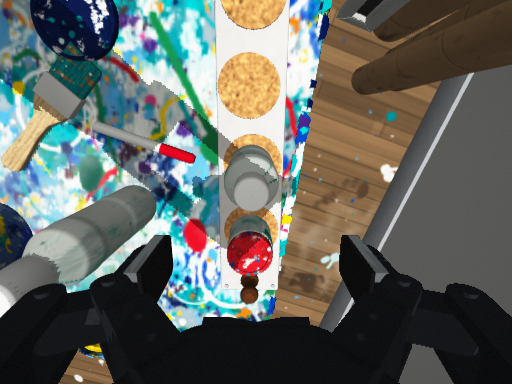

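```bash
python3 - <<'E'
from h import *
ctrl.camera("wrist");p,R,o=pose();im=ctrl.camera("wrist");cv2.imwrite("pics/w11.png",im[:,:,::-1])
print(p,o['wrist_force'])
cv2.imwrite("pics/w11z.png",cv2.resize(im[110:290,200:310,::-1],None,fx=4,fy=4,interpolation=cv2.INTER_CUBIC))
for n in("wrist",):print(plane("wrist",(250,192),.159))
# reproject expected circles
b=cv2.resize(im[110:290,200:310,::-1],None,fx=4,fy=4,interpolation=cv2.INTER_CUBIC)
for c,z,r in(((.5997,-.125),.009,.04),((.5997,-.125),.159,.016),((.5997,-.125),.136,.029),((.5997,-.125),.009,.029)):
    P=np.array([proj("wrist",[c[0]+r*np.cos(a),c[1]+r*np.sin(a),z]) for a in np.linspace(0,6.28,60)])
    cv2.polylines(b,[((P-[200,110]+.5)*4-.5).astype(np.int32)],True,(255,0,255),1)
cv2.imwrite("pics/w11o.png",cv2.resize(b,None,fx=.8,fy=.8))
E
```

```text
[ 0.59936386 -0.12338109  0.24943737] [-0.35613784  0.19193287 -0.21253536]
[ 0.592927   -0.11810793  0.159     ]
```

View pics/w11o.png

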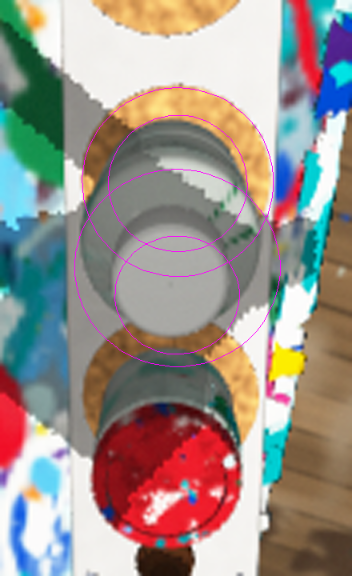

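Emit:
apply_moves --plan "0 -0.2 -0.4 0 0 0 1; 0 -0.2 -0.4 0 0 0 1; 0 -0.2 -0.4 0 0 0 1; 0 0 -0.4 0 0 0 1; 0 0 0 0 0 0 1"

```text
time_s: 17.1
eef_pos: [0.6252, -0.2007, 0.276]
eef_rot: [0.697, -0.697, -0.118, 0.12]
wrist_force: [-0.0, 0.8, -0.5]
opening: 1.001
```

Emit:
apply_moves --plan "0 0 0 0 0 0 1; 0 0 0 0 0 0 1; 0 0 0 0 0 0 1; 0 0 0 0 0 0 1; 0 0 0 0 0 0 1"

```text
time_s: 17.6
eef_pos: [0.6256, -0.1981, 0.2779]
eef_rot: [-0.697, 0.697, 0.12, -0.12]
wrist_force: [0.2, 0.1, 0.1]
opening: 0.996
```

```bash
python3 - <<'E'
from h import *
p,R,o=pose();im=ctrl.camera("wrist");cv2.imwrite("pics/w12.png",im[:,:,::-1])
print(p,R.round(4).tolist(),o['wrist_force'])
cv2.imwrite("pics/w12z.png",cv2.resize(im[40:220,180:330,::-1],None,fx=3.3,fy=3.3,interpolation=cv2.INTER_CUBIC))
E
```

```text
[ 0.62558615 -0.1981278   0.27791   ] [[0.9424, 0.0001, -0.3344], [0.3344, 0.0, 0.9424], [0.0001, -1.0, -0.0]] [0.21353585 0.10200752 0.14627062]
```

View pics/w12z.png

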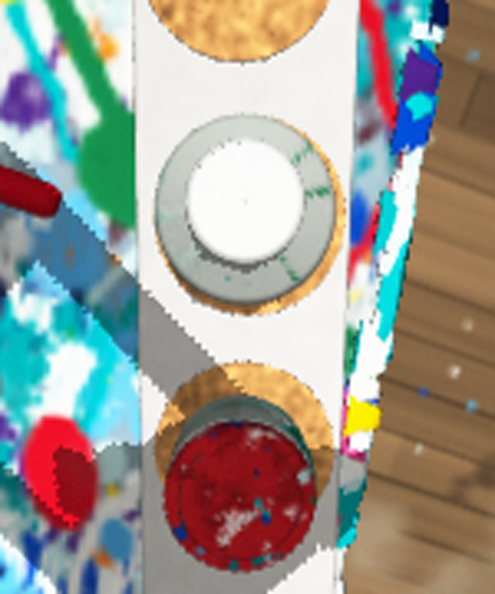

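View pics/w11z.png

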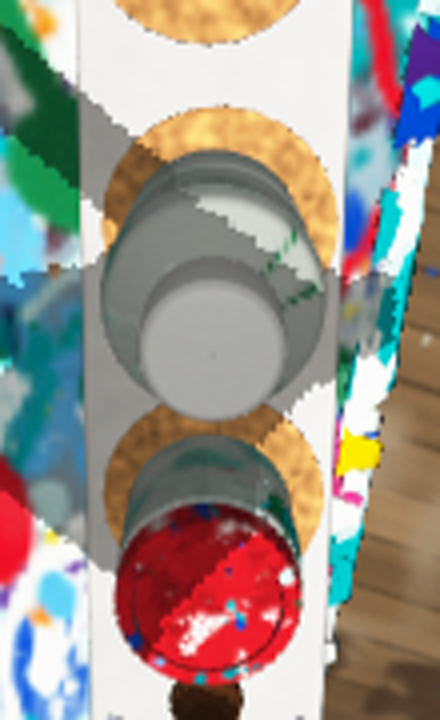

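```bash
python3 - <<'E'
from h import *
p,R,o=pose();C,d2=ray("wrist",(253.9,100.3));K,Rc,tc=cal("wrist")
# cam in tool
Ct=R.T@(C-p);Rt=Rc@R
q=np.array([-.696,.697,.121,-.119]);R1=Ro.from_quat(np.r_[q[1:],q[0]]).as_matrix()
print(R1.round(3).tolist())
p1=np.array([.59936,-.12338,.24944])
for R1 in(R1,R):
    C1=p1+R1@Ct;d1=(Rt@R1.T).T@np.linalg.inv(K)@[252.9,198.4,1]
    print(tri([(C,d2),(C1,d1)]))
for z in(.14,.15,.159):print(z,(C+d2*(z-C[2])/d2[2]).round(4))
for u in((245.5,208),):
  u=((u[0]+.5)/3.3-.5+180,(u[1]+.5)/3.3-.5+40)
  for z in(.12,.136):print("sh",z,plane("wrist",u,z).round(4))
b=cv2.imread("pics/w12.png")
for c,z,r in(((.5997,-.125),.009,.04),((.6305,-.2188),.009,.04),((.5622,-.0325),.009,.04)):
    P=np.array([proj("wrist",[c[0]+r*np.cos(a),c[1]+r*np.sin(a),z]) for a in np.linspace(0,6.28,60)])
    cv2.polylines(b,[P.astype(np.int32)],True,(255,0,255),1)
cv2.imwrite("pics/w12o.png",cv2.resize(b[0:260,150:360],None,fx=2.3,fy=2.3,interpolation=cv2.INTER_CUBIC))
im=cv2.imread("pics/w12.png")[:,:,::-1]
print(fit(im,(.6297,-.2205),.079,"red",36)[0],fit(im,(.5622,-.0325),.009,"m",40)[0])
E
```

```text
[[0.942, 0.003, -0.335], [0.335, -0.001, 0.942], [0.003, -1.0, -0.002]]
(array([ 0.59847335, -0.1239451 ,  0.15668215]), [np.float64(0.00012864953369907514), np.float64(0.00012864953369925728)])
(array([ 0.59835797, -0.12396573,  0.15622777]), [np.float64(0.00024175365259967993), np.float64(0.0002417536525995302)])
0.14 [ 0.5983 -0.1234  0.14  ]
0.15 [ 0.5985 -0.1237  0.15  ]
0.159 [ 0.5986 -0.124   0.159 ]
sh 0.12 [ 0.5988 -0.1248  0.12  ]
sh 0.136 [ 0.5991 -0.1252  0.136 ]
[ 0.6303 -0.2212  0.028 ] [ 0.5628 -0.0326  0.0398]
```

View pics/w12o.png

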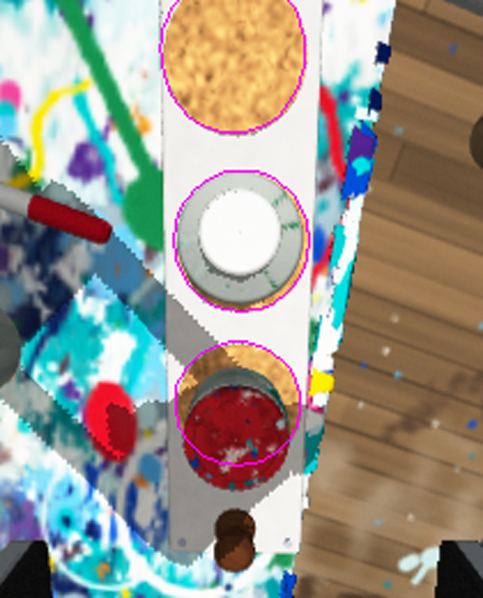

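```bash
python3 - <<'E'
from h import *
plan([((.415,.135,.28),13,1)])
E
```

```text
-0.13 0 0.59 0 0 0 1; -0.13 0 0.59 0 0 0 1; -0.13 0 0.59 0 0 0 1; -0.14 0 0.59 0 0 0 1; -0.13 0 0.59 0 0 0 1
-0.14 -0.01 0.59 0 0 0 1; -0.13 0 0.59 0 0 0 1; -0.14 -0.01 0.59 0 0 0 1; -0.13 0 0.59 0 0 0 1; -0.14 -0.01 0.59 0 0 0 1
-0.13 0 0.6 0 0 0 1; -0.14 -0.01 0.59 0 0 0 1; -0.13 0 0.6 0 0 0 1; 0 0 0 0 0 0 1; 0 0 0 0 0 0 1
left rot rows 0
```

Emit:
apply_moves --plan "-0.13 0 0.59 0 0 0 1; -0.13 0 0.59 0 0 0 1; -0.13 0 0.59 0 0 0 1; -0.14 0 0.59 0 0 0 1; -0.13 0 0.59 0 0 0 1"

```text
time_s: 18.15
eef_pos: [0.5445, -0.0696, 0.278]
eef_rot: [-0.697, 0.697, 0.12, -0.12]
wrist_force: [-0.4, -0.9, -0.5]
opening: 0.998
```

Emit:
apply_moves --plan "-0.14 0 0.59 0 0 0 1; -0.13 0 0.59 0 0 0 1; -0.14 0 0.59 0 0 0 1; -0.13 0 0.59 0 0 0 1; -0.14 0 0.59 0 0 0 1"

```text
time_s: 18.65
eef_pos: [0.4632, 0.0581, 0.2781]
eef_rot: [-0.697, 0.697, 0.12, -0.119]
wrist_force: [1.0, 0.6, 0.5]
opening: 0.997
```

Emit:
apply_moves --plan "-0.13 0 0.6 0 0 0 1; -0.14 -0.01 0.59 0 0 0 1; -0.13 0 0.6 0 0 0 1; 0 0 0 0 0 0 1; 0 0 0 0 0 0 1"

```text
time_s: 19.15
eef_pos: [0.4152, 0.1351, 0.2787]
eef_rot: [-0.697, 0.697, 0.121, -0.12]
wrist_force: [0.0, -0.8, 0.4]
opening: 1.001
```

```bash
python3 - <<'E'
from h import *
ctrl.camera("wrist");p,R,o=pose();im=ctrl.camera("wrist");cv2.imwrite("pics/w13.png",im[:,:,::-1])
print(p,o['time_s'],np.abs(o['dq']).max())
print([(np.round(r['point'],4),round(r['score'],2)) for r in ctrl.recognise("wrist","bottle_mid")])
cv2.imwrite("pics/w13z.png",cv2.resize(im[60:240,180:330,::-1],None,fx=3,fy=3,interpolation=cv2.INTER_CUBIC))
E
```

```text
[0.41551333 0.1345663  0.27859139] 19.2 0.019868718571861625
[(array([0.3945, 0.2018, 0.1545]), 0.69)]
```

View pics/w13.png

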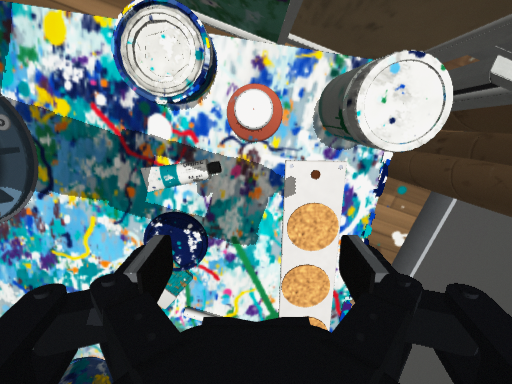

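View pics/w13z.png

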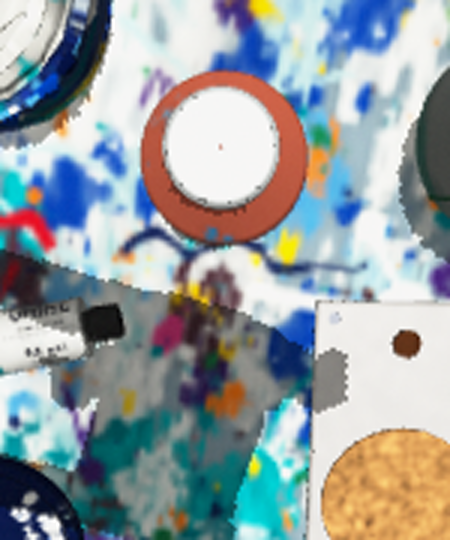

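```bash
python3 - <<'E'
from h import *
p,R,o=pose()
X=plane("wrist",(253.3,108.7),.19);print(X)
for u,z in(((254,112.5),.16),((316,140),0.0),((316,140),0.05),((355,110),.12),((400,100),.13),((370,70),.13)):
    Y=plane("wrist",u,z);print(u,z,Y.round(3),(R.T@(Y-X)).round(3))
for c,u in(("scene",(170+72/2.5,90+445/2.5)),("top",(122.5,217))):print(c,[plane(c,u,z).round(3) for z in(.1,.13,.16)])
plan([((X[0],X[1],.28),3,1),((X[0],X[1],.142),7,1)])
E
```

```text
[0.39100426 0.20154129 0.19      ]
(254, 112.5) 0.16 [0.392 0.199 0.16 ] [ 0.     0.03  -0.003]
(316, 140) 0.0 [0.489 0.192 0.   ] [ 0.089  0.19  -0.042]
(316, 140) 0.05 [0.477 0.193 0.05 ] [ 0.078  0.14  -0.037]
(355, 110) 0.12 [0.486 0.234 0.12 ] [ 0.1    0.07  -0.001]
(400, 100) 0.13 [0.519 0.256 0.13 ] [0.139 0.06  0.009]
(370, 70) 0.13 [0.481 0.27  0.13 ] [0.107 0.06  0.035]
scene [array([0.526, 0.227, 0.1  ]), array([0.515, 0.239, 0.13 ]), array([0.504, 0.251, 0.16 ])]
top [array([0.518, 0.258, 0.1  ]), array([0.513, 0.249, 0.13 ]), array([0.507, 0.24 , 0.16 ])]
-0.01 -0.01 0.48 0 -0.01 0 1; 0 -0.01 0.48 0 0 0 1; -0.01 -0.01 0.48 0 0 0 1; 0 0.39 0 0 0 0 1; 0 0.39 0 0 0 0 1
0 0.4 0 0 0 0 1; 0 0.39 0 0 0 0 1; 0 0.4 0 0 0 0 1; 0 0.39 0 0 0 0 1; 0 0.4 0 0 0 0 1
left rot rows 0
```

Emit:
apply_moves --plan "-0.01 -0.01 0.48 0 0 0 1; 0 -0.01 0.47 0 0 0 1; -0.01 -0.01 0.46 0 0 0 1; 0 0.2 0 0 0 0 1; 0 0.4 0 0 0 0 1"

```text
time_s: 19.8
eef_pos: [0.3922, 0.2006, 0.2504]
eef_rot: [-0.697, 0.697, 0.121, -0.119]
wrist_force: [0.5, -0.1, -0.1]
opening: 1.0
```

Emit:
apply_moves --plan "0 0.4 0 0 0 0 1; 0 0.4 0 0 0 0 1; 0 0.4 0 0 0 0 1; 0 0.5 0 0 0 0 1; 0 0.46 0 0 0 0 1"

```text
time_s: 20.3
eef_pos: [0.3911, 0.1995, 0.1402]
eef_rot: [-0.697, 0.697, 0.119, -0.119]
wrist_force: [-0.1, -0.1, 0.3]
opening: 1.003
```

Emit:
apply_moves --plan "0 0 0 0 0 0 1; 0 0 0 0 0 0 0; 0 0 0 0 0 0 0; 0 0 0 0 0 0 0; 0 0 0 0 0 0 0"

```text
time_s: 20.8
eef_pos: [0.3916, 0.2009, 0.1437]
eef_rot: [-0.697, 0.697, 0.121, -0.119]
wrist_force: [-3.5, 0.1, 8.5]
opening: 0.535
```

```bash
python3 - <<'E'
from h import *
p,R,o=pose();im=ctrl.camera("wrist");cv2.imwrite("pics/w14.png",im[:,:,::-1])
print(p,o['time_s'],o['opening'],o['wrist_force'])
E
```

```text
[0.39163221 0.20087398 0.14365054] 20.8 0.5354244033233021 [-3.47283656  0.08712623  8.4569256 ]
```

View pics/w14.png

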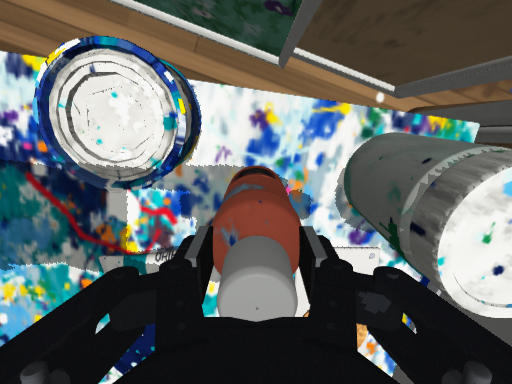

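```bash
python3 - <<'E'
from h import *
p,R,o=pose();f=R.T@(plane("wrist",(257,308),.19)-p)*[1,0,1];print(f)
f[0]*=.5
d=R@f
t=np.array([.5625,-.0327])-d[:2];print(t)
plan([((p[0],p[1],.22),4,0),((*t,.22),14,0)])
E
```

```text
[ 0.00137029 -0.          0.00234238]
[ 0.56263686 -0.03513668]
0 -0.38 0 0 0 0.02 0; 0 -0.38 0 0 0 0 0; 0 -0.38 0 0 0 0 0; 0 -0.39 0 0 0 0 0; 0.12 0 -0.4 0 0 0 0
0.12 0 -0.4 0 0 0 0; 0.12 0 -0.4 0 0 0 0; 0.12 0 -0.4 0 0 0 0; 0.12 0 -0.4 0 0 0 0; 0.12 0 -0.4 0 0 0 0
0.12 0 -0.4 0 0 0 0; 0.12 0 -0.4 0 0 0 0; 0.11 0 -0.4 0 0 0 0; 0.12 0 -0.4 0 0 0 0; 0.11 0 -0.4 0 0 0 0
0.12 0 -0.4 0 0 0 0; 0.11 0 -0.4 0 0 0 0; 0.12 0.01 -0.39 0 0 0 0; 0 0 0 0 0 0 0; 0 0 0 0 0 0 0
left rot rows 0
```

Emit:
apply_moves --plan "0 -0.3 0 0 0 0 0; 0 -0.4 0 0 0 0 0; 0 -0.4 0 0 0 0 0; 0 -0.43 0 0 0 0 0; 0.12 0 -0.3 0 0 0 0"

```text
time_s: 21.35
eef_pos: [0.4026, 0.1899, 0.222]
eef_rot: [0.697, -0.696, -0.123, 0.118]
wrist_force: [0.5, -0.1, -3.1]
opening: 0.532
```

Emit:
apply_moves --plan "0.12 0 -0.4 0 0 0 0; 0.12 0 -0.4 0 0 0 0; 0.12 0 -0.4 0 0 0 0; 0.12 0 -0.4 0 0 0 0; 0.12 0 -0.4 0 0 0 0"

```text
time_s: 21.85
eef_pos: [0.4636, 0.1038, 0.2189]
eef_rot: [-0.697, 0.697, 0.12, -0.12]
wrist_force: [-0.7, 0.8, -2.6]
opening: 0.531
```

Emit:
apply_moves --plan "0.12 0 -0.4 0 0 0 0; 0.12 0 -0.4 0 0 0 0; 0.12 0 -0.4 0 0 0 0; 0.12 0 -0.4 0 0 0 0; 0.12 0 -0.4 0 0 0 0"

```text
time_s: 22.35
eef_pos: [0.5253, 0.0194, 0.2188]
eef_rot: [-0.697, 0.697, 0.12, -0.12]
wrist_force: [0.0, 0.1, -3.4]
opening: 0.531
```

Emit:
apply_moves --plan "0.12 0 -0.4 0 0 0 0; 0.12 0 -0.4 0 0 0 0; 0.05 0 -0.4 0 0 0 0; 0 0 -0.1 0 0 0 0; 0 0 0 0 0 0 0"

```text
time_s: 22.85
eef_pos: [0.5601, -0.037, 0.2181]
eef_rot: [0.697, -0.697, -0.119, 0.12]
wrist_force: [-0.0, -0.5, -3.1]
opening: 0.535
```

```bash
python3 - <<'E'
from h import *
p,R,o=pose();im=ctrl.camera("wrist");cv2.imwrite("pics/w15.png",im[:,:,::-1])
print(p,o['time_s'],o['opening'],o['wrist_force'])
plan([((.5626,-.0351,.165),5,0),((.5626,-.0351,.1535),5,0)])
E
```

```text
[ 0.56010552 -0.03702005  0.21805615] 22.85 0.5346513430054282 [-3.03930603e-03 -5.48435754e-01 -3.11416484e+00]
0.01 0.21 0 -0.01 -0.01 -0.01 0; 0.01 0.21 0 0 0 0 0; 0.01 0.21 0 0 0 0 0; 0.02 0.22 0 0 0 0 0; 0.01 0.21 0 0 0 0 0
0 0.05 0 0 0 0 0; 0 0.05 0 0 0 0 0; 0 0.04 0 0 0 0 0; 0 0.05 0 0 0 0 0; 0 0.04 0 0 0 0 0
left rot rows 0
```

View pics/w15.png

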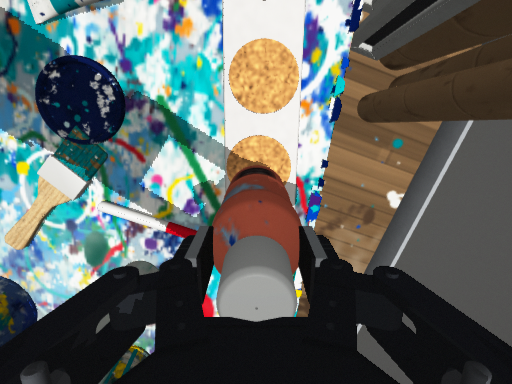

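Emit:
apply_moves --plan "0.01 0.21 0 0 0 0 0; 0.01 0.21 0 0 0 0 0; 0.01 0.21 0 0 0 0 0; 0.02 0.22 0 0 0 0 0; 0.01 0.21 0 0 0 0 0"

```text
time_s: 23.4
eef_pos: [0.5626, -0.0348, 0.1639]
eef_rot: [0.697, -0.697, -0.12, 0.12]
wrist_force: [0.4, 0.2, -3.0]
opening: 0.53
```

Emit:
apply_moves --plan "0 0.05 0 0 0 0 0; 0 0.05 0 0 0 0 0; 0 0.05 0 0 0 0 0; 0 0.05 0 0 0 0 0; 0 0.05 0 0 0 0 0"

```text
time_s: 23.9
eef_pos: [0.5632, -0.0353, 0.153]
eef_rot: [-0.697, 0.697, 0.12, -0.12]
wrist_force: [0.4, 0.1, -2.4]
opening: 0.533
```

Emit:
apply_moves --plan "0 0 0 0 0 0 0; 0 0 0 0 0 0 0; 0 0 0 0 0 0 1; 0 0 0 0 0 0 1; 0 0 0 0 0 0 1"

```text
time_s: 24.4
eef_pos: [0.5632, -0.0353, 0.1533]
eef_rot: [-0.697, 0.697, 0.12, -0.119]
wrist_force: [-0.0, -0.1, 0.4]
opening: 0.99
```

Emit:
apply_moves --plan "0 -0.2 0 0 0 0 1; 0 -0.4 0 0 0 0 1; 0 -0.6 0 0 0 0 1; 0 -0.8 0 0 0 0 1; 0 -0.6 0 0 0 0 1"

```text
time_s: 24.9
eef_pos: [0.5634, -0.0353, 0.2862]
eef_rot: [-0.696, 0.697, 0.121, -0.119]
wrist_force: [0.9, -0.9, 0.8]
opening: 1.003
```

```bash
python3 - <<'E'
from h import *
p,R,o=pose();print(p)
plan([((.59,-.11,.31),4,1)])
E
```

```text
[ 0.56340874 -0.03529804  0.28621468]
0 -0.12 -0.4 0.01 0 0.02 1; 0 -0.12 -0.4 0 0 0 1; 0 -0.12 -0.39 0 0 0 1; 0 -0.11 -0.4 0 0 0 1; 0 0 0 0 0 0 1
left rot rows 0
```

Emit:
apply_moves --plan "0 -0.12 -0.4 0 0 0 1; 0 -0.12 -0.4 0 0 0 1; 0 -0.12 -0.4 0 0 0 1; 0 -0.12 -0.4 0 0 0 1; 0 0 0 0 0 0 1"

```text
time_s: 25.4
eef_pos: [0.59, -0.114, 0.306]
eef_rot: [-0.697, 0.697, 0.118, -0.119]
wrist_force: [-0.2, 0.4, -0.3]
opening: 1.001
```

Emit:
apply_moves --plan "0 0 0 0 0 0 1; 0 0 0 0 0 0 1; 0 0 0 0 0 0 1; 0 0 0 0 0 0 1; 0 0 0 0 0 0 1"

```text
time_s: 25.9
eef_pos: [0.5895, -0.1101, 0.3068]
eef_rot: [0.697, -0.697, -0.12, 0.12]
wrist_force: [0.6, 1.0, -0.1]
opening: 1.004
```

```bash
python3 - <<'E'
from h import *
p,R,o=pose();im=ctrl.camera("wrist");cv2.imwrite("pics/w16.png",im[:,:,::-1]);print(p)
b=im[:,:,::-1].copy()
for c,z,r in(((.5625,-.0327),.009,.04),((.5625,-.0327),.199,.0155),((.5625,-.0327),.169,.028),((.5335,.0675),.009,.04)):
    P=np.array([proj("wrist",[c[0]+r*np.cos(a),c[1]+r*np.sin(a),z]) for a in np.linspace(0,6.28,60)])
    cv2.polylines(b,[P.astype(np.int32)],True,(255,0,255),1)
cv2.imwrite("pics/w16o.png",cv2.resize(b[0:230,150:360],None,fx=2.6,fy=2.6,interpolation=cv2.INTER_CUBIC))
plan([((.50,-.20,.33),4,1),((.468,-.295,.33),4,1)])
E
```

```text
[ 0.58953712 -0.11009254  0.30678359]
-0.57 -0.12 -0.27 0 0.01 0 1; -0.57 -0.11 -0.28 0 0 0 1; -0.57 -0.12 -0.27 0 0 0 1; -0.58 -0.11 -0.28 0 0 0 1; -0.31 0 -0.39 0 0 0 1
-0.31 0 -0.39 0 0 0 1; -0.31 0 -0.4 0 0 0 1; -0.3 0 -0.39 0 0 0 1; 0 0 0 0 0 0 1; 0 0 0 0 0 0 1
left rot rows 0
```

View pics/w16o.png

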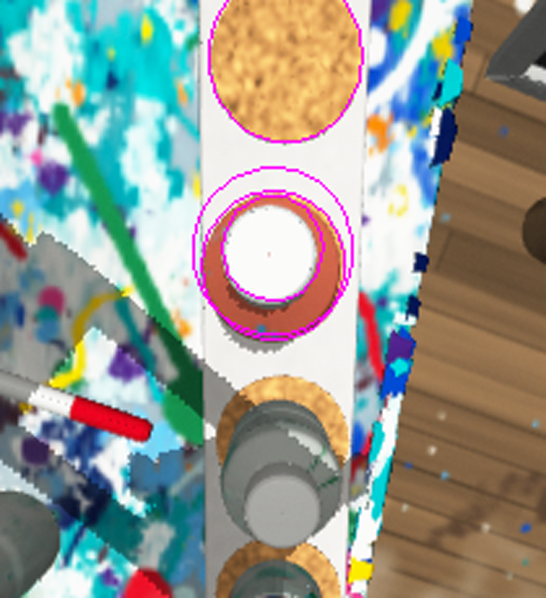

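Emit:
apply_moves --plan "-0.57 -0.12 -0.27 0 0 0 1; -0.57 -0.12 -0.28 0 0 0 1; -0.57 -0.12 -0.28 0 0 0 1; -0.57 -0.12 -0.28 0 0 0 1; -0.31 0 -0.39 0 0 0 1"

```text
time_s: 26.45
eef_pos: [0.4915, -0.2252, 0.3322]
eef_rot: [-0.696, 0.697, 0.12, -0.119]
wrist_force: [-0.2, -0.7, -0.4]
opening: 1.001
```

Emit:
apply_moves --plan "-0.31 0 -0.39 0 0 0 1; -0.31 0 -0.39 0 0 0 1; -0.31 0 -0.39 0 0 0 1; 0 0 0 0 0 0 1; 0 0 0 0 0 0 1"

```text
time_s: 26.95
eef_pos: [0.4682, -0.2952, 0.3307]
eef_rot: [0.697, -0.697, -0.119, 0.119]
wrist_force: [0.9, 0.9, 0.3]
opening: 1.002
```

```bash
python3 - <<'E'
from h import *
ctrl.camera("wrist");ctrl.camera("wrist");ctrl.camera("wrist")
p,R,o=pose();im=ctrl.camera("wrist");cv2.imwrite("pics/w17.png",im[:,:,::-1])
print(p,o['time_s'],np.abs(o['dq']).max())
print([(np.round(r['point'],4),round(r['score'],2)) for r in ctrl.recognise("wrist","bottle_tall")])
im=ctrl.camera("top");cv2.imwrite("pics/t17.png",cv2.resize(im[130:300,110:370,::-1],None,fx=3,fy=3,interpolation=cv2.INTER_CUBIC))
im=ctrl.camera("scene");cv2.imwrite("pics/s17.png",cv2.resize(im[90:290,180:360,::-1],None,fx=3,fy=3,interpolation=cv2.INTER_CUBIC))
E
```

```text
[ 0.46866935 -0.29424966  0.33085474] 27.1 0.0027454820289460006
[(array([ 0.4545, -0.2374,  0.2266]), 0.83), (array([ 0.61  , -0.2074,  0.0086]), 0.29)]
```

View pics/w17.png

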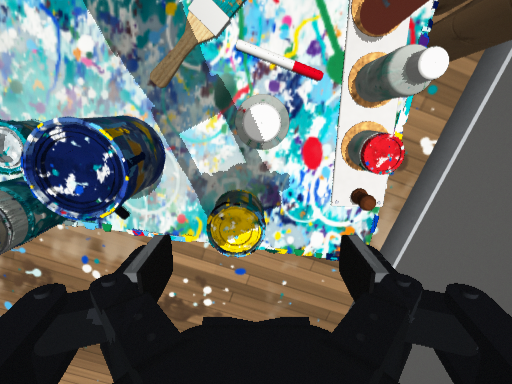

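View pics/s17.png

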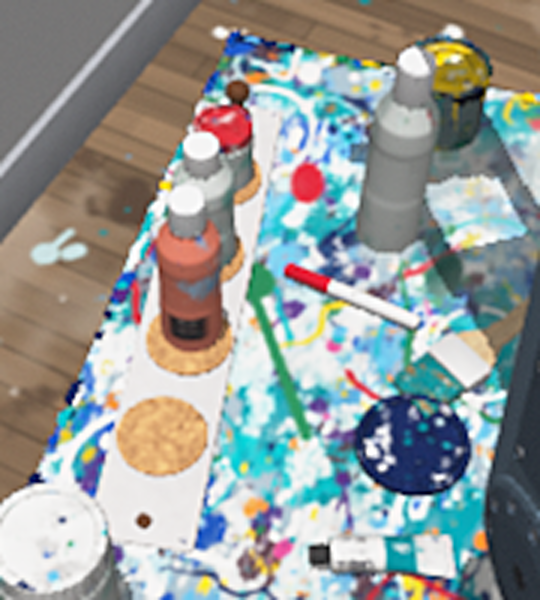

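View pics/t17.png

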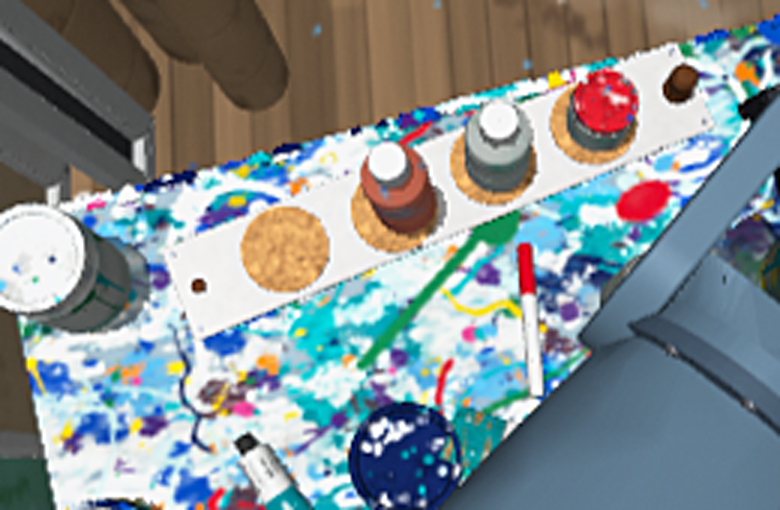

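```bash
python3 - <<'E'
from h import *
b=cv2.imread("pics/t17.png");s=cv2.imread("pics/s17.png")
for im,cam,off in((b,"top",(110,130)),(s,"scene",(180,90))):
  for c,h,r,cr,sh in(((.5625,-.0327),.199,.026,.0155,.169),((.5997,-.125),.159,.026,.016,.136)):
    for z,rr in((.009,.04),(.009,r),(h,cr)):
      P=np.array([proj(cam,[c[0]+rr*np.cos(a),c[1]+rr*np.sin(a),z]) for a in np.linspace(0,6.28,60)])
      cv2.polylines(im,[((P-off+.5)*3-.5).astype(np.int32)],True,(255,0,255),1)
cv2.imwrite("pics/t17o.png",cv2.resize(b[60:300,200:600],None,fx=2,fy=2));cv2.imwrite("pics/s17o.png",cv2.resize(s[100:400,80:330],None,fx=2,fy=2))
f=lambda u,o:((u[0]+.5)/3-.5+o[0],(u[1]+.5)/3-.5+o[1])
print(tri([ray("top",f((388,163),(110,130))),ray("scene",f((187,205),(180,90)))]))
print(tri([ray("top",f((500,121),(110,130))),ray("scene",f((202,148),(180,90)))]))
E
```

```text
(array([ 0.56083313, -0.03611001,  0.18714366]), [np.float64(0.0008649799764525168), np.float64(0.000864979976452464)])
(array([ 0.59823735, -0.12677132,  0.14985213]), [np.float64(0.0009570097192850538), np.float64(0.000957009719284881)])
```

View pics/t17o.png

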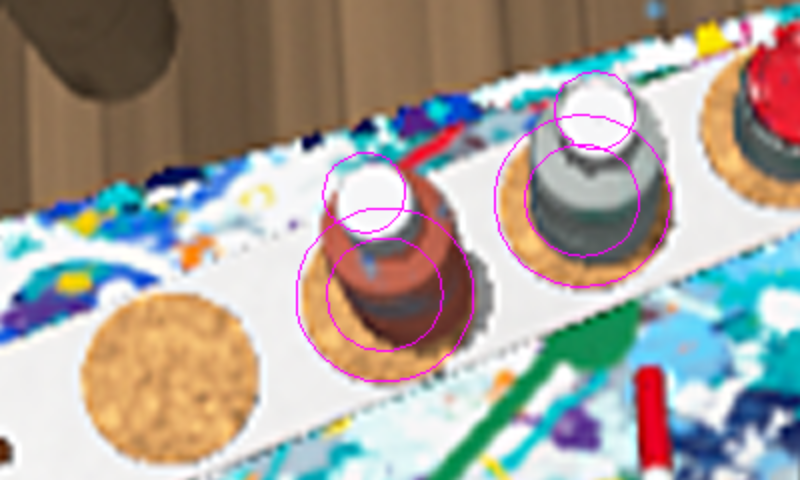

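View pics/s17o.png

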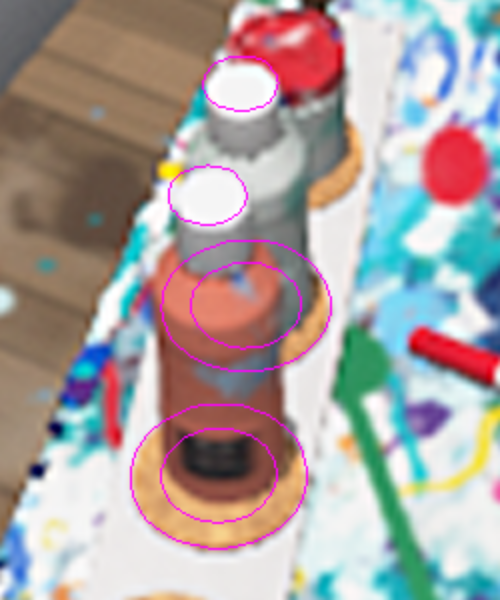

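```bash
python3 - <<'E'
from h import *
pc,R,o=pose();K,Rc,tc=cal("wrist");C=-Rc.T@tc;Ct=R.T@(C-pc);Rt=Rc@R
p1=np.array([.58954,-.11009,.30678]);R1=down(np.radians(19.5))
q=np.array([.697,-.697,-.12,.12]);q/=np.linalg.norm(q);R2=Ro.from_quat(np.r_[q[1:],q[0]]).as_matrix()
f=lambda u,o:((u[0]+.5)/3-.5+o[0],(u[1]+.5)/3-.5+o[1])
for R1 in(R1,R2):
    rw=(p1+R1@Ct,(Rt@R1.T).T@np.linalg.inv(K)@[252.8,97.0,1])
    for z in(.18,.19,.199):print(z,(rw[0]+rw[1]*(z-rw[0][2])/rw[1][2]).round(4))
    print(tri([rw,ray("top",f((388,163),(110,130))),ray("scene",f((187,205),(180,90)))]))
b=cv2.imread("pics/t17.png");s=cv2.imread("pics/s17.png")
for im,cam,off in((b,"top",(110,130)),(s,"scene",(180,90))):
  for c,r,H,cr,col in(((.561,-.036),.028,(.009,.08,.169),.0155,(255,0,255)),((.5987,-.1245),.029,(.009,.07,.136),.016,(255,255,0))):
    for z in H:
      P=np.array([proj(cam,[c[0]+r*np.cos(a),c[1]+r*np.sin(a),z]) for a in np.linspace(0,6.28,60)])
      cv2.polylines(im,[((P-off+.5)*3-.5).astype(np.int32)],True,col,1)
cv2.imwrite("pics/t17p.png",cv2.resize(b[60:300,200:600],None,fx=2,fy=2));cv2.imwrite("pics/s17p.png",cv2.resize(s[100:400,80:330],None,fx=2,fy=2))
E
```

```text
0.18 [ 0.5607 -0.0332  0.18  ]
0.19 [ 0.5609 -0.0337  0.19  ]
0.199 [ 0.5611 -0.034   0.199 ]
(array([ 0.56054104, -0.03495635,  0.18846743]), [np.float64(0.0013998930459373298), np.float64(0.001653946660707096), np.float64(0.0005477089901110316)])
0.18 [ 0.5606 -0.0333  0.18  ]
0.19 [ 0.5609 -0.0337  0.19  ]
0.199 [ 0.5611 -0.0341  0.199 ]
(array([ 0.56052077, -0.03495959,  0.18848499]), [np.float64(0.0013776285409336309), np.float64(0.0016436032900084634), np.float64(0.0005607472980885816)])
```

View pics/t17p.png

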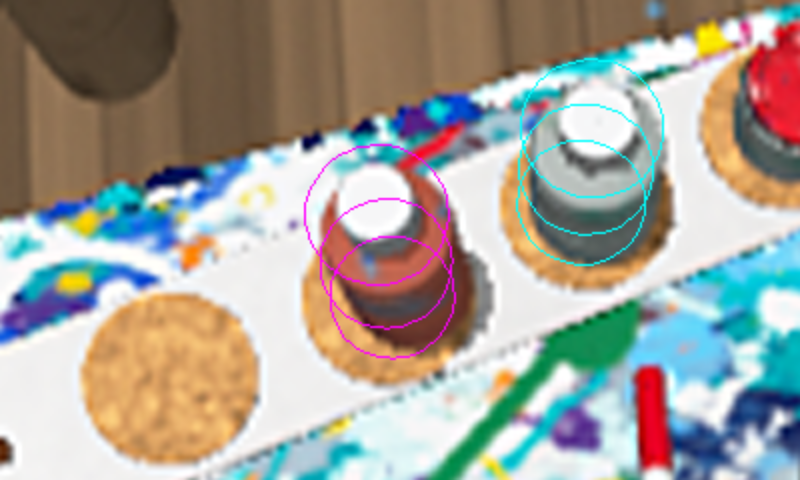

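View pics/s17p.png

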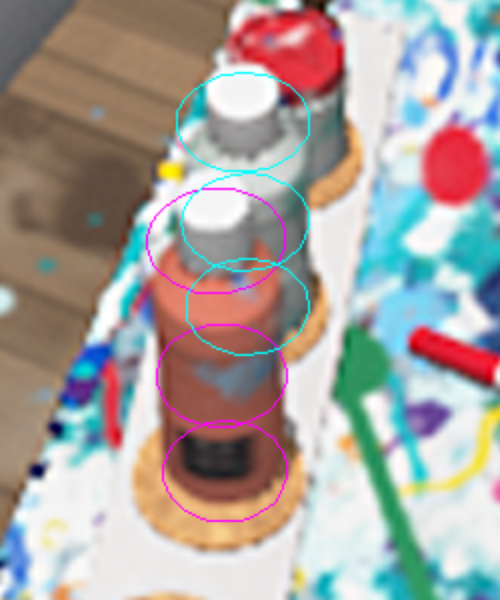

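```bash
python3 - <<'E'
from h import *
im=cv2.imread("pics/w17.png");cv2.imwrite("pics/w17z.png",cv2.resize(im[80:270,190:310],None,fx=3.1,fy=3.1,interpolation=cv2.INTER_CUBIC))
cv2.imwrite("pics/s17z.png",cv2.resize(cv2.imread("pics/s17.png")[140:420,120:280],None,fx=2,fy=2,interpolation=cv2.INTER_CUBIC))
print([plane("wrist",(264,122),z).round(4) for z in(.22,.23)])
E
```

```text
[array([ 0.4555, -0.234 ,  0.22  ]), array([ 0.4551, -0.2338,  0.23  ])]
```

View pics/w17z.png

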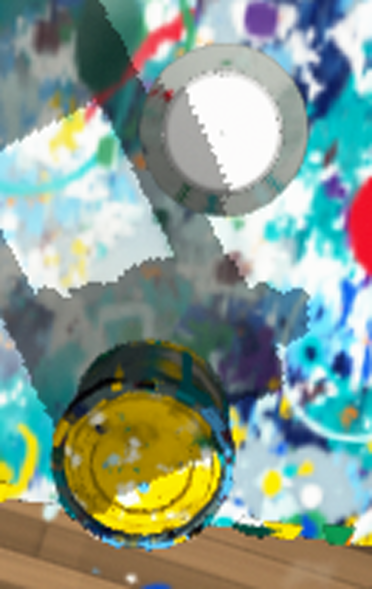

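View pics/s17z.png

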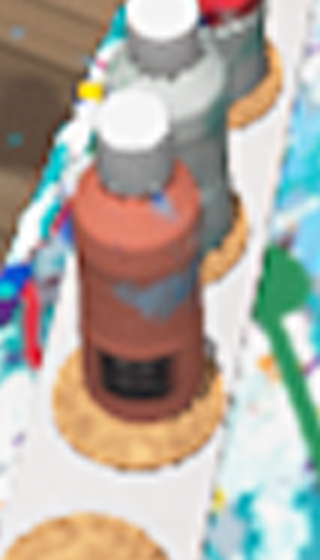

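```bash
python3 - <<'E'
from h import *
X=plane("wrist",(261.4,122),.23);print(X)
plan([((X[0],X[1],.33),4,1),((X[0],X[1],.182),8,1)])
E
```

```text
[ 0.45315087 -0.2345165   0.23      ]
0.03 0 0.31 0 0.01 0 1; 0.03 0.01 0.31 0 0 0 1; 0.02 0 0.31 0 0 0 1; 0.03 0.01 0.3 0 0 0 1; 0 0.37 0 0 0 0 1
0 0.37 0 0 0 0 1; 0 0.37 0 0 0 0 1; 0 0.37 0 0 0 0 1; 0 0.37 0 0 0 0 1; 0 0.37 0 0 0 0 1
0 0.37 0 0 0 0 1; 0 0.37 0.01 0 0 0 1; 0 0 0 0 0 0 1; 0 0 0 0 0 0 1; 0 0 0 0 0 0 1
left rot rows 0
```

Emit:
apply_moves --plan "0.03 0 0.31 0 0 0 1; 0.03 0 0.3 0 0 0 1; 0.02 0 0.3 0 0 0 1; 0.03 0 0.3 0 0 0 1; 0 0.2 0 0 0 0 1"

```text
time_s: 27.8
eef_pos: [0.4536, -0.2345, 0.3223]
eef_rot: [-0.696, 0.698, 0.121, -0.12]
wrist_force: [-0.1, -0.4, 0.2]
opening: 1.003
```

Emit:
apply_moves --plan "0 0.4 0 0 0 0 1; 0 0.4 0 0 0 0 1; 0 0.4 0 0 0 0 1; 0 0.4 0 0 0 0 1; 0 0.4 0 0 0 0 1"

```text
time_s: 28.3
eef_pos: [0.453, -0.2361, 0.2194]
eef_rot: [-0.697, 0.697, 0.12, -0.12]
wrist_force: [0.1, -0.7, -0.6]
opening: 1.001
```

Emit:
apply_moves --plan "0 0.4 0 0 0 0 1; 0 0.37 0 0 0 0 1; 0 0 0 0 0 0 1; 0 0 0 0 0 0 1; 0 0 0 0 0 0 1"

```text
time_s: 28.8
eef_pos: [0.4538, -0.2368, 0.1834]
eef_rot: [-0.696, 0.697, 0.12, -0.119]
wrist_force: [-0.3, -0.7, 0.7]
opening: 0.999
```

```bash
python3 - <<'E'
from h import *
p,R,o=pose();im=ctrl.camera("wrist");cv2.imwrite("pics/w18.png",im[:,:,::-1])
print(p,o['time_s'],o['opening'],o['wrist_force'])
E
```

```text
[ 0.45383183 -0.23679478  0.1833659 ] 28.8 0.9993980117460433 [-0.25846712 -0.69130866  0.67055223]
```

View pics/w18.png

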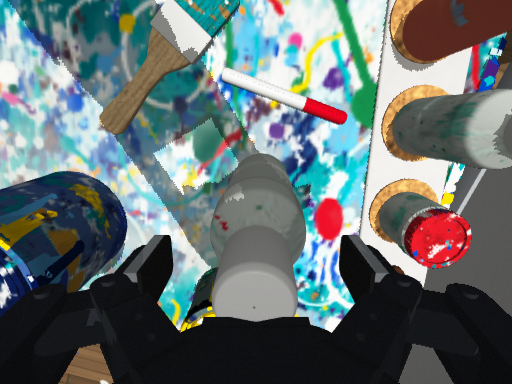

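```bash
python3 - <<'E'
from h import *
p,R,o=pose();print((R.T@(plane("wrist",(254,307),.23)-p)).round(4))
im=cv2.imread("pics/w18.png");cv2.imwrite("pics/w18z.png",cv2.resize(im[0:290,360:512],None,fx=2.6,fy=2.0,interpolation=cv2.INTER_CUBIC))
b=im.copy()
for c,r,col in(((.5625,-.0327),.04,(255,0,255)),((.5625,-.0327),.028,(255,0,255)),((.561,-.04),.028,(255,255,0)),((.5997,-.125),.04,(255,0,255)),((.5987,-.1245),.029,(255,0,255))):
    P=np.array([proj("wrist",[c[0]+r*np.cos(a),c[1]+r*np.sin(a),.009]) for a in np.linspace(0,6.28,60)])
    cv2.polylines(b,[P.astype(np.int32)],True,col,1)
cv2.imwrite("pics/w18o.png",cv2.resize(b[0:180,370:512],None,fx=4,fy=3.3,interpolation=cv2.INTER_CUBIC))
E
```

```text
[ 0.0003 -0.0465  0.0029]
```

View pics/w18o.png

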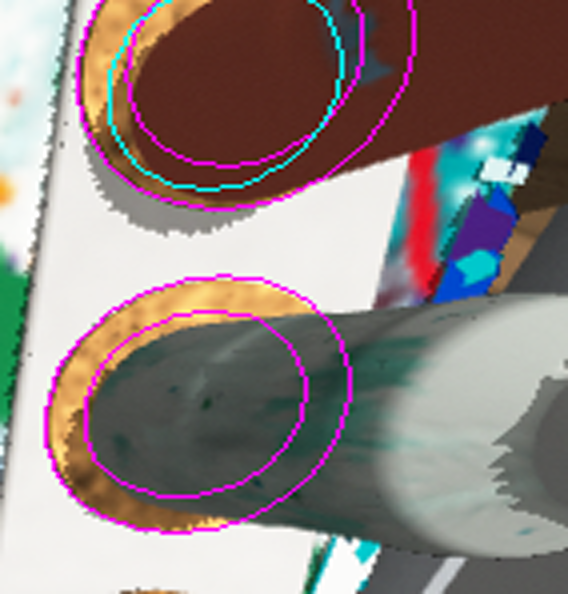

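Emit:
apply_moves --plan "0 0 0 0 0 0 0; 0 0 0 0 0 0 0; 0 0 0 0 0 0 0; 0 0 0 0 0 0 0; 0 0 0 0 0 0 0"

```text
time_s: 29.35
eef_pos: [0.4539, -0.2367, 0.1832]
eef_rot: [-0.696, 0.697, 0.12, -0.119]
wrist_force: [1.4, 1.0, 6.2]
opening: 0.472
```

```bash
python3 - <<'E'
from h import *
p,R,o=pose();im=ctrl.camera("wrist");cv2.imwrite("pics/w19.png",im[:,:,::-1])
print(p,o['time_s'],o['opening'],o['wrist_force'])
plan([((p[0],p[1],.27),5,0),((.425,-.05,.27),10,0),((.47,.075,.27),8,0),((.5325,.064,.27),5,0)])
E
```

```text
[ 0.45392558 -0.2366568   0.1832137 ] 29.35 0.47205786839141595 [1.44589951 0.97837373 6.23883313]
0 -0.35 0 0.01 0 0.01 0; 0 -0.35 0 0 0 0 0; 0 -0.35 0 0 0 0 0; 0 -0.34 0 0 0 0 0; 0 -0.35 0 0 0 0 0
0.07 0 0.37 0 0 0 0; 0.07 0 0.37 0 0 0 0; 0.07 0 0.37 0 0 0 0; 0.07 0 0.37 0 0 0 0; 0.07 0 0.37 0 0 0 0
0.07 0 0.37 0 0 0 0; 0.07 0 0.37 0 0 0 0; 0.07 0 0.37 0 0 0 0; 0.07 0 0.38 0 0 0 0; 0.07 0 0.37 0 0 0 0
0.21 0 0.26 0 0 0 0; 0.21 0 0.26 0 0 0 0; 0.21 0 0.26 0 0 0 0; 0.21 0 0.26 0 0 0 0; 0.21 0 0.25 0 0 0 0
0.21 0 0.26 0 0 0 0; 0.21 0 0.25 0 0 0 0; 0.22 0 0.26 0 0 0 0; 0.22 0 -0.13 0 0 0 0; 0.22 0 -0.12 0 0 0 0
0.22 0 -0.13 0 0 0 0; 0.22 0 -0.12 0 0 0 0; 0.22 0 -0.13 0 0 0 0; 0 0 0 0 0 0 0; 0 0 0 0 0 0 0
left rot rows 0
```

View pics/w19.png

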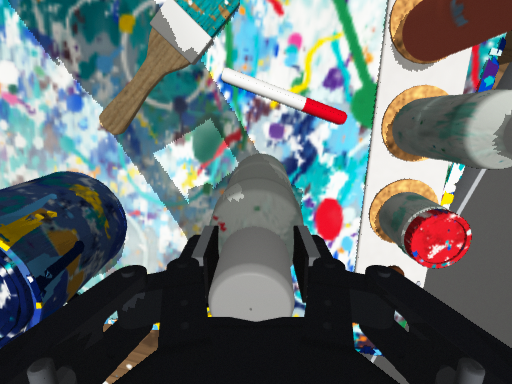

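Emit:
apply_moves --plan "0 0 0 0 0 0 1; 0 0 0 0 0 0 1; 0 0 0 0 0 0 1; 0 -0.1 0 0 0 0 1; 0 -0.15 0 0 0 0 1"

```text
time_s: 29.9
eef_pos: [0.4529, -0.2361, 0.1947]
eef_rot: [0.697, -0.697, -0.119, 0.12]
wrist_force: [0.1, 0.3, 0.4]
opening: 1.001
```

Emit:
apply_moves --plan "0 -0.18 0 0 0 0 1; 0 0 0 0 0 0 1; 0 0 0 0 0 0 1; 0 0 0 0 0 0 1; 0 0 0 0 0 0 1"

```text
time_s: 30.4
eef_pos: [0.4531, -0.2361, 0.2035]
eef_rot: [0.697, -0.697, -0.12, 0.12]
wrist_force: [0.3, -0.1, 0.1]
opening: 1.001
```

```bash
python3 - <<'E'
from h import *
p,R,o=pose();im=ctrl.camera("wrist");cv2.imwrite("pics/w20.png",im[:,:,::-1])
print(p,o['time_s'],o['opening'],o['wrist_force'])
E
```

```text
[ 0.45309228 -0.23613862  0.20345271] 30.4 1.0005073868118786 [ 0.32466067 -0.13988288  0.06393819]
```

View pics/w20.png

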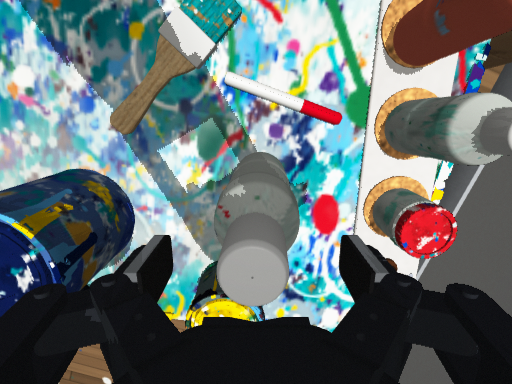

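```bash
python3 - <<'E'
from h import *
p,R,o=pose();print((R.T@(plane("wrist",(252.5,277),.23)-p)).round(4))
E
```

```text
[-0.0005 -0.0266  0.0022]
```

Emit:
apply_moves --plan "0 0 0 0 0 0 0; 0 0 0 0 0 0 0; 0 0 0 0 0 0 0; 0 0 0 0 0 0 0; 0 0 0 0 0 0 0"

```text
time_s: 30.95
eef_pos: [0.4535, -0.2365, 0.2041]
eef_rot: [-0.697, 0.697, 0.12, -0.12]
wrist_force: [0.7, 0.3, 2.1]
opening: 0.359
```

Emit:
apply_moves --plan "0 0 0 0 0 0 0; 0 0 0 0 0 0 0; 0 -0.04 0 0 0 0 0; 0 -0.06 0 0 0 0 0; 0 -0.1 0 0 0 0 0"

```text
time_s: 31.45
eef_pos: [0.4527, -0.2359, 0.2132]
eef_rot: [0.697, -0.696, -0.119, 0.12]
wrist_force: [0.1, 0.1, -2.5]
opening: 0.361
```

```bash
python3 - <<'E'
from h import *
p,R,o=pose();im=ctrl.camera("wrist");cv2.imwrite("pics/w21.png",im[:,:,::-1])
print(p,o['time_s'],o['opening'],o['wrist_force'])
E
```

```text
[ 0.45271165 -0.23587538  0.21317606] 31.45 0.36122293691445606 [ 0.0762869   0.05877637 -2.47572841]
```

View pics/w21.png

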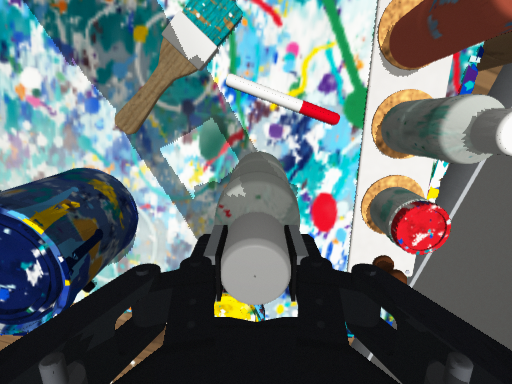

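```bash
python3 - <<'E'
from h import *
p,R,o=pose()
plan([((p[0],p[1],.275),4,0),((.445,-.05,.275),10,0),((.48,.065,.275),7,0),((.5342,.0654,.275),4,0)])
E
```

```text
0 -0.3 0 0 0 0 0; 0 -0.3 0 0 0 0 0; 0 -0.3 0 0 0 0 0; 0 -0.31 0 0 0 0 0; 0.11 0 0.36 0 0 0 0
0.11 0 0.36 0 0 0 0; 0.11 0 0.36 0 0 0 0; 0.11 0 0.36 0 0 0 0; 0.11 0 0.35 0 0 0 0; 0.11 0 0.36 0 0 0 0
0.11 0 0.35 0 0 0 0; 0.11 0 0.36 0 0 0 0; 0.1 0 0.35 0 0 0 0; 0.11 0 0.36 0 0 0 0; 0.2 0 0.28 0 0 0 0
0.2 0 0.28 0 0 0 0; 0.21 0 0.27 0 0 0 0; 0.2 0 0.28 0 0 0 0; 0.21 0 0.27 0 0 0 0; 0.2 0 0.28 0 0 0 0
0.21 0 0.27 0 0 0 0; 0.25 0 -0.09 0 0 0 0; 0.26 0 -0.09 0 0 0 0; 0.25 0 -0.09 0 0 0 0; 0.26 0 -0.08 0 0 0 0
left rot rows 0
```

Emit:
apply_moves --plan "0 -0.3 0 0 0 0 0; 0 -0.3 0 0 0 0 0; 0 -0.3 0 0 0 0 0; 0 -0.3 0 0 0 0 0; 0.08 0 0.2 0 0 0 0"

```text
time_s: 32.0
eef_pos: [0.4547, -0.2269, 0.2761]
eef_rot: [-0.696, 0.698, 0.12, -0.118]
wrist_force: [0.4, -0.3, -2.4]
opening: 0.36
```

Emit:
apply_moves --plan "0.11 0 0.3 0 0 0 0; 0.11 0 0.36 0 0 0 0; 0.11 0 0.36 0 0 0 0; 0.11 0 0.36 0 0 0 0; 0.11 0 0.36 0 0 0 0"

```text
time_s: 32.5
eef_pos: [0.4497, -0.1317, 0.2727]
eef_rot: [0.697, -0.696, -0.12, 0.121]
wrist_force: [0.5, -0.9, -2.6]
opening: 0.36
```

Emit:
apply_moves --plan "0.11 0 0.36 0 0 0 0; 0.11 0 0.36 0 0 0 0; 0.11 0 0.36 0 0 0 0; 0.11 0 0.36 0 0 0 0; 0.2 0 0.28 0 0 0 0"

```text
time_s: 33.0
eef_pos: [0.4505, -0.0399, 0.2727]
eef_rot: [0.697, -0.696, -0.12, 0.121]
wrist_force: [0.8, 0.6, -1.8]
opening: 0.364
```

Emit:
apply_moves --plan "0.2 0 0.28 0 0 0 0; 0.2 0 0.28 0 0 0 0; 0.2 0 0.28 0 0 0 0; 0.2 0 0.28 0 0 0 0; 0.2 0 0.28 0 0 0 0"

```text
time_s: 33.5
eef_pos: [0.4745, 0.0424, 0.2727]
eef_rot: [0.697, -0.696, -0.12, 0.121]
wrist_force: [1.2, -0.4, -1.9]
opening: 0.361
```

Emit:
apply_moves --plan "0.2 0 0.28 0 0 0 0; 0.24 0 0.1 0 0 0 0; 0.2 0 0 0 0 0 0; 0.1 0 0 0 0 0 0; 0 0 0 0 0 0 0"

```text
time_s: 34.0
eef_pos: [0.5048, 0.0701, 0.2735]
eef_rot: [-0.697, 0.697, 0.12, -0.12]
wrist_force: [0.1, 0.5, -1.8]
opening: 0.363
```

```bash
python3 - <<'E'
from h import *
p,R,o=pose();im=ctrl.camera("wrist");cv2.imwrite("pics/w22.png",im[:,:,::-1])
print(p,o['time_s'],o['opening'],o['wrist_force'])
s=ctrl.camera("scene");cv2.imwrite("pics/s22.png",cv2.resize(s[90:330,170:370,::-1],None,fx=2.5,fy=2.5,interpolation=cv2.INTER_CUBIC))
plan([((.5342,.0654,.25),5,0)])
E
```

```text
[0.50480569 0.070146   0.27347615] 34.0 0.3626159582889027 [ 0.11211654  0.5416448  -1.82520458]
0.11 0.09 -0.06 0 0 -0.01 0; 0.11 0.09 -0.06 0 0 0 0; 0.11 0.1 -0.05 0 0 0 0; 0.1 0.09 -0.06 0 0 0 0; 0.11 0.1 -0.05 0 0 0 0
left rot rows 0
```

View pics/w22.png

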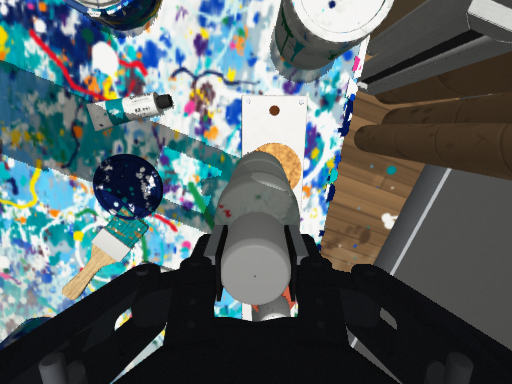

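View pics/s22.png

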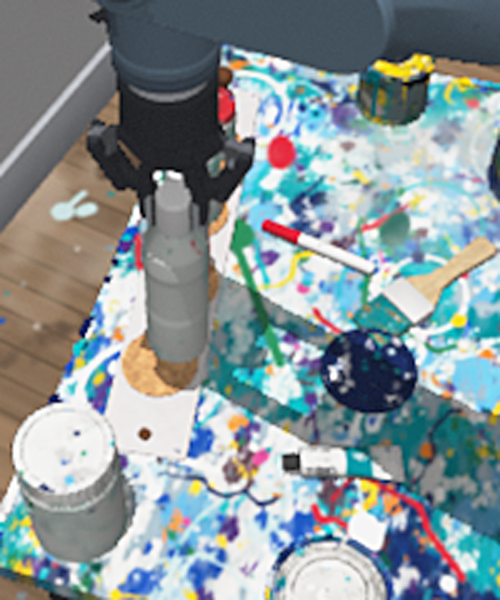

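Emit:
apply_moves --plan "0.11 0.09 -0.06 0 0 0 0; 0.11 0.09 -0.06 0 0 0 0; 0.11 0.1 -0.05 0 0 0 0; 0.11 0.09 -0.06 0 0 0 0; 0.1 0.1 -0.05 0 0 0 0"

```text
time_s: 34.6
eef_pos: [0.535, 0.0659, 0.2497]
eef_rot: [0.697, -0.697, -0.12, 0.12]
wrist_force: [-0.2, -0.2, -2.5]
opening: 0.362
```

Emit:
apply_moves --plan "0 0.1 0 0 0 0 0; 0 0.1 0 0 0 0 0; 0 0.1 0 0 0 0 0; 0 0.1 0 0 0 0 0; 0 0.1 0 0 0 0 0"

```text
time_s: 35.1
eef_pos: [0.5343, 0.0662, 0.225]
eef_rot: [0.697, -0.697, -0.12, 0.12]
wrist_force: [-0.6, 0.7, -2.4]
opening: 0.362
```

```bash
python3 - <<'E'
from h import *
p,R,o=pose();im=ctrl.camera("wrist");cv2.imwrite("pics/w23.png",im[:,:,::-1])
print(p,o['time_s'],o['opening'],o['wrist_force'])
b=im[:,:,::-1].copy()
for c,z,r in(((.5335,.0675),.009,.04),((.5335,.0675),.012,.028)):
    P=np.array([proj("wrist",[c[0]+r*np.cos(a),c[1]+r*np.sin(a),z]) for a in np.linspace(0,6.28,60)])
    cv2.polylines(b,[P.astype(np.int32)],True,(255,0,255),1)
cv2.imwrite("pics/w23o.png",cv2.resize(b[80:330,170:350],None,fx=2.4,fy=2.4,interpolation=cv2.INTER_CUBIC))
plan([((.5342,.0654,.2135),5,0)])
E
```

```text
[0.53433753 0.06619913 0.22495455] 35.1 0.36203704127050834 [-0.63570982  0.65800603 -2.35939161]
0 0.04 0 0 0 -0.01 0; 0 0.04 0 0 0 0 0; 0 0.04 -0.01 0 0 0 0; 0 0.05 0 0 0 0 0; 0 0.04 -0.01 0 0 0 0
left rot rows 0
```

View pics/w23o.png

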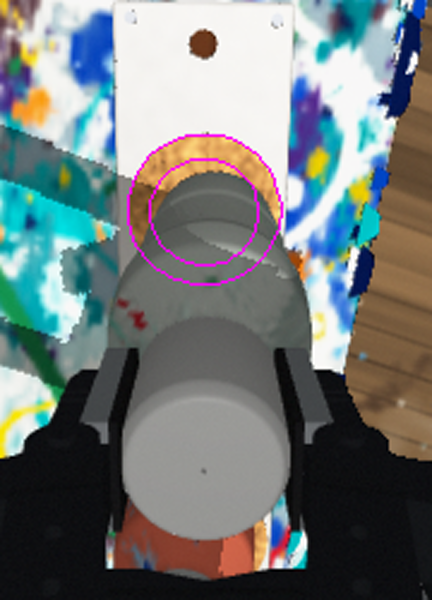

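```bash
python3 - <<'E'
from h import *
p,R,o=pose()
f=lambda z:[proj("wrist",p*[1,1,0]+R@[0,0,k]+[0,0,z]).round(1) for k in(.02,.03,.035)]
for z in(.021,.025,.03):print(z,f(z))
# observed far edge row:
print(80+171/2.4)
# check with table-standing tall in w17/w20 : camera geometry from that pose
E
```

```text
0.021 [array([255.1, 155. ]), array([255.1, 146.6]), array([255.1, 142.3])]
0.025 [array([255.1, 155.5]), array([255.1, 147. ]), array([255.1, 142.7])]
0.03 [array([255.1, 156.1]), array([255.1, 147.5]), array([255.1, 143.1])]
151.25
```

```bash
python3 - <<'E'
from h import *
plan([((.5333,.068,.2135),5,0)])
E
```

```text
0 0.04 0.01 0 0 -0.01 0; 0 0.04 0.01 0 0 0 0; 0 0.04 0.01 0 0 0 0; 0 0.05 0 0 0 0 0; 0 0.04 0.01 0 0 0 0
left rot rows 0
```

Emit:
apply_moves --plan "0 0.04 0.01 0 0 0 0; 0 0.04 0.01 0 0 0 0; 0 0.04 0.01 0 0 0 0; 0 0.05 0.01 0 0 0 0; 0 0.05 0 0 0 0 0"

```text
time_s: 35.65
eef_pos: [0.5338, 0.0681, 0.2142]
eef_rot: [-0.697, 0.697, 0.12, -0.12]
wrist_force: [-0.0, 0.3, -2.7]
opening: 0.358
```

Emit:
apply_moves --plan "0 0 0 0 0 0 0; 0 0 0 0 0 0 0; 0 0 0 0 0 0 0; 0 0 0 0 0 0 0; 0 0 0 0 0 0 0"

```text
time_s: 36.15
eef_pos: [0.5338, 0.068, 0.2144]
eef_rot: [-0.697, 0.697, 0.12, -0.12]
wrist_force: [0.1, -0.7, -2.5]
opening: 0.362
```

Emit:
apply_moves --plan "0 0.02 0 0 0 0 0; 0 0.01 0 0 0 0 0; 0 0 0 0 0 0 0; 0 0 0 0 0 0 1; 0 0 0 0 0 0 1"

```text
time_s: 36.65
eef_pos: [0.534, 0.068, 0.2129]
eef_rot: [-0.697, 0.697, 0.12, -0.12]
wrist_force: [-0.5, -0.2, -0.9]
opening: 0.691
```

Emit:
apply_moves --plan "0 0 0 0 0 0 1; 0 -0.2 0 0 0 0 1; 0 -0.5 0 0 0 0 1; 0 -0.7 0 0 0 0 1; 0 -0.5 0 0 0 0 1"

```text
time_s: 37.15
eef_pos: [0.5343, 0.068, 0.3108]
eef_rot: [-0.697, 0.697, 0.121, -0.119]
wrist_force: [-0.1, -0.6, 0.0]
opening: 0.999
```

```bash
python3 - <<'E'
from h import *
p,R,o=pose();print(p,o['opening'])
plan([((.475,-.03,.33),6,1),((.475,-.03,.22),4,1)])
E
```

```text
[0.53430601 0.06800013 0.31076267] 0.9988425057551142
-0.3 -0.06 -0.24 0.01 0 0.02 1; -0.29 -0.07 -0.24 0 0 0 1; -0.3 -0.06 -0.24 0 0 0 1; -0.29 -0.07 -0.24 0 0 0 1; -0.3 -0.06 -0.25 0 0 0 1
-0.29 -0.07 -0.24 0 0 0 1; 0 0.55 0 0 0 0 1; 0 0.55 0 0 0 0 1; 0 0.55 0 0 0 0 1; 0 0.55 0 0 0 0 1
left rot rows 0
```

Emit:
apply_moves --plan "-0.3 0 -0.5 0 0 0 1; -0.3 0 -0.5 0 0 0 1; -0.3 0 -0.5 0 0 0 1; -0.3 0 -0.5 0 0 0 1; -0.3 0 -0.5 0 0 0 1"

```text
time_s: 37.65
eef_pos: [0.5046, -0.0759, 0.3088]
eef_rot: [-0.697, 0.697, 0.12, -0.119]
wrist_force: [1.2, -0.1, -0.1]
opening: 1.001
```

Emit:
apply_moves --plan "-0.3 0 -0.1 0 0 0 1; -0.3 0 0 0 0 0 1; 0 0 0 0 0 0 1; 0 0 0 0 0 0 1; 0 0 0 0 0 0 1"

```text
time_s: 38.15
eef_pos: [0.4786, -0.089, 0.3082]
eef_rot: [-0.697, 0.697, 0.12, -0.12]
wrist_force: [0.1, -0.4, 0.3]
opening: 1.0
```

```bash
cat >> h.py <<'E'
def ring(b,cam,c,z,r,col=(255,0,255),off=(0,0),f=1):
    P=np.array([proj(cam,[c[0]+r*np.cos(a),c[1]+r*np.sin(a),z]) for a in np.linspace(0,6.28,80)])
    cv2.polylines(b,[((P-off+.5)*f-.5).astype(np.int32)],True,col,1)
M=[(.6305,-.2190),(.5997,-.125),(.5625,-.0327),(.5335,.0675)]
E
python3 - <<'E'
from h import *
ctrl.camera("wrist");ctrl.camera("wrist")
p,R,o=pose();im=ctrl.camera("wrist");cv2.imwrite("pics/w24.png",im[:,:,::-1])
print(p,o['time_s'],np.abs(o['dq']).max())
x0,x1,y0,y1=300,512,40,330
b=cv2.resize(im[y0:y1,x0:x1,::-1],None,fx=2.05,fy=2.05,interpolation=cv2.INTER_CUBIC)
cv2.imwrite("pics/w24z.png",b)
for m in M: ring(b,"wrist",m,.009,.04,off=(x0,y0),f=2.05)
for m,r in zip(M,(.03,.029,.028,.03)): ring(b,"wrist",m,.009,r,(255,255,0),off=(x0,y0),f=2.05)
cv2.imwrite("pics/w24o.png",b)
E
```

```text
[ 0.47859125 -0.08905301  0.30792145] 38.25 0.0030801344452247017
```

View pics/w24.png

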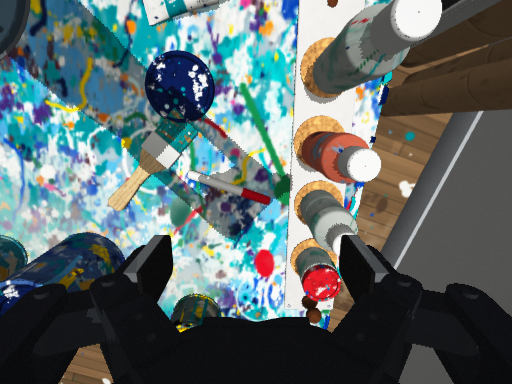

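View pics/w24o.png

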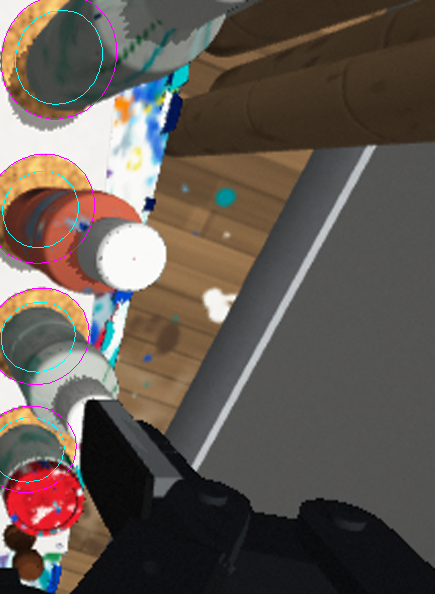

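```bash
python3 - <<'E'
from h import *
im=cv2.imread("pics/w24.png")
x0,x1,y0,y1=285,400,20,200;f=4
z=cv2.resize(im[y0:y1,x0:x1],None,fx=f,fy=f,interpolation=cv2.INTER_CUBIC);b=z.copy()
for m in M: ring(b,"wrist",m,.009,.04,off=(x0,y0),f=f)
for m,r in zip(M,(.03,.029,.028,.03)): ring(b,"wrist",m,.009,r,(255,255,0),off=(x0,y0),f=f)
cv2.imwrite("pics/w24q.png",cv2.resize(np.hstack([z,b])[:600],(800,600*800//920*1)))
E
```

```text
(no output)
```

View pics/w24q.png

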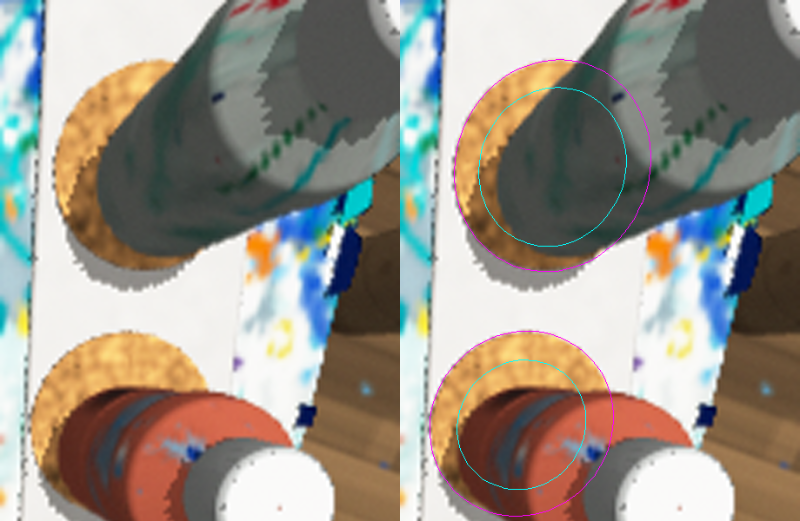

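```bash
python3 - <<'E'
from h import *
plan([((.561,-.035,.30),5,1),((.561,-.035,.184),5,1)])
E
```

```text
0.38 0.03 0.09 0 0.01 0 1; 0.38 0.03 0.09 0 0 0 1; 0.39 0.03 0.1 0 0 0 1; 0.38 0.03 0.09 0 0 0 1; 0.39 0.04 0.1 0 0 0 1
0 0.46 0 0 0 0 1; 0 0.46 0 0 0 0 1; 0 0.47 0 0 0 0 1; 0 0.46 0 0 0 0 1; 0 0.47 0 0 0 0 1
left rot rows 0
```

Emit:
apply_moves --plan "0.38 0.03 0.09 0 0 0 1; 0.38 0.03 0.09 0 0 0 1; 0.39 0.03 0.1 0 0 0 1; 0.38 0.03 0.09 0 0 0 1; 0.39 0.04 0.1 0 0 0 1"

```text
time_s: 38.8
eef_pos: [0.5617, -0.0345, 0.2996]
eef_rot: [0.697, -0.697, -0.12, 0.12]
wrist_force: [0.5, -0.3, -0.2]
opening: 1.005
```

Emit:
apply_moves --plan "0 0.4 0 0 0 0 1; 0 0.5 0 0 0 0 1; 0 0.5 0 0 0 0 1; 0 0.5 0 0 0 0 1; 0 0.4 0 0 0 0 1"

```text
time_s: 39.3
eef_pos: [0.5605, -0.0348, 0.1829]
eef_rot: [0.697, -0.697, -0.119, 0.121]
wrist_force: [-0.7, -0.8, -0.1]
opening: 1.0
```

Emit:
apply_moves --plan "0 0 0 0 0 0 1; 0 0 0 0 0 0 1; 0 0 0 0 0 0 1; 0 0 0 0 0 0 1; 0 0 0 0 0 0 1"

```text
time_s: 39.8
eef_pos: [0.5615, -0.0355, 0.1859]
eef_rot: [-0.697, 0.697, 0.12, -0.119]
wrist_force: [-0.2, -0.3, -0.2]
opening: 1.0
```

```bash
python3 - <<'E'
from h import *
p,R,o=pose();im=ctrl.camera("wrist");cv2.imwrite("pics/w25.png",im[:,:,::-1])
print(p,o['time_s'],o['opening'],o['wrist_force'])
E
```

```text
[ 0.56146295 -0.03549651  0.18593053] 39.8 1.000227859970504 [-0.16261292 -0.29650031 -0.18783482]
```

View pics/w25.png

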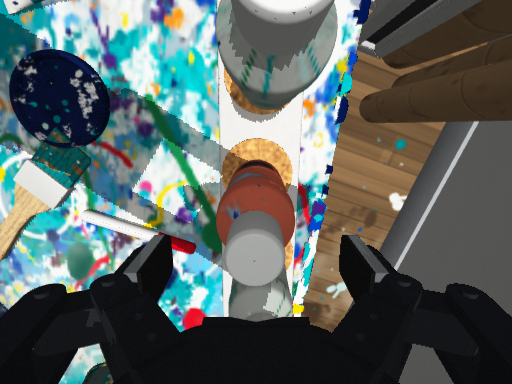

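```bash
python3 - <<'E'
from h import *
im=cv2.imread("pics/w25.png")
x0,x1,y0,y1=195,355,0,290;f=2.05
z=cv2.resize(im[y0:y1,x0:x1],None,fx=f,fy=f,interpolation=cv2.INTER_CUBIC);b=z.copy()
for m in M[2:]: ring(b,"wrist",m,.009,.04,off=(x0,y0),f=f)
for m,r in zip(M[2:],(.028,.03)): ring(b,"wrist",m,.009,r,(255,255,0),off=(x0,y0),f=f)
cv2.imwrite("pics/w25o.png",np.hstack([z,b]))
p,R,_=pose();print((R.T@(plane("wrist",(254,261),.199)-p)).round(4))
E
```

```text
[ 0.0001 -0.0133  0.0022]
```

View pics/w25o.png

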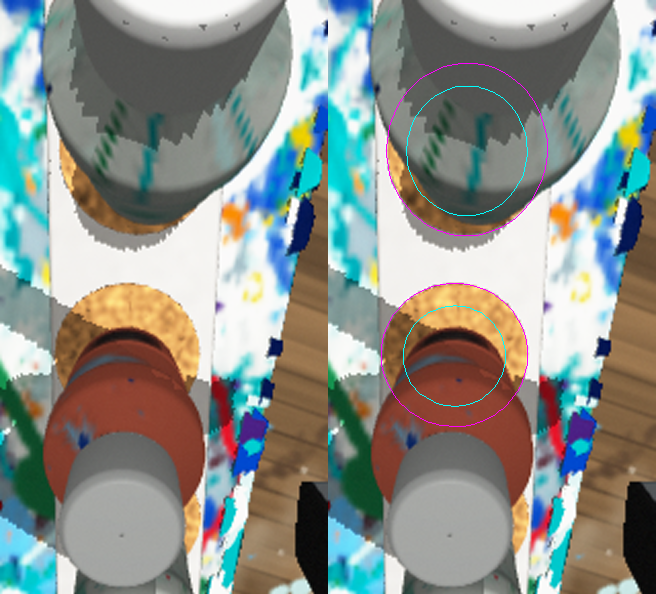

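Emit:
apply_moves --plan "0 0 0 0 0 0 0; 0 0 0 0 0 0 0; 0 0 0 0 0 0 0; 0 0 0 0 0 0 0; 0 0 0 0 0 0 0"

```text
time_s: 40.35
eef_pos: [0.5612, -0.0354, 0.1852]
eef_rot: [-0.697, 0.697, 0.12, -0.12]
wrist_force: [-0.4, 0.2, 2.1]
opening: 0.329
```

Emit:
apply_moves --plan "0 0 0 0 0 0 0; 0 -0.06 0 0 0 0 0; 0 -0.1 0 0 0 0 0; 0 -0.04 0 0 0 0 0; 0 0 0 0 0 0 0"

```text
time_s: 40.85
eef_pos: [0.561, -0.0354, 0.1951]
eef_rot: [-0.697, 0.697, 0.12, -0.12]
wrist_force: [0.5, 0.1, -3.2]
opening: 0.328
```

```bash
python3 - <<'E'
from h import *
p,R,o=pose();im=ctrl.camera("wrist");cv2.imwrite("pics/w26.png",im[:,:,::-1])
print(p,o['time_s'],o['opening'],o['wrist_force'])
x0,x1,y0,y1=195,355,0,290;f=2.05
z=cv2.resize(im[y0:y1,x0:x1,::-1],None,fx=f,fy=f,interpolation=cv2.INTER_CUBIC);b=z.copy()
for m in M[2:]: ring(b,"wrist",m,.009,.04,off=(x0,y0),f=f)
for m,r in zip(M[2:],(.028,.03)): ring(b,"wrist",m,.019,r,(255,255,0),off=(x0,y0),f=f)
cv2.imwrite("pics/w26o.png",np.hstack([z,b]))
E
```

```text
[ 0.56096054 -0.0354438   0.19506794] 40.85 0.3280581464717217 [ 0.45450864  0.12935555 -3.24151145]
```

View pics/w26o.png

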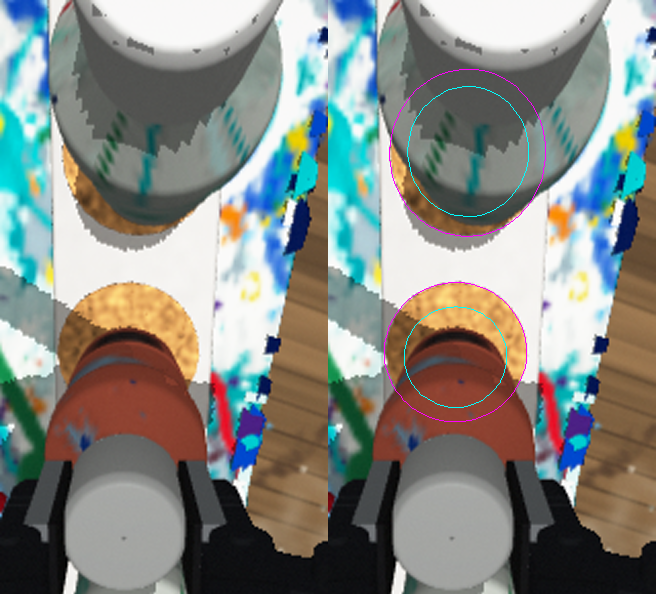

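```bash
python3 - <<'E'
from h import *
im=cv2.imread("pics/w24.png");cv2.imwrite("pics/w24c.png",cv2.resize(im[0:190,330:450],None,fx=3.1,fy=3.1,interpolation=cv2.INTER_CUBIC))
p,R,o=pose();K,Rc,tc=cal("wrist");C=-Rc.T@tc;Ct=R.T@(C-p);Rt=Rc@R
p1=np.array([.47859,-.08905,.30792]);q=np.array([.697,-.697,-.12,.12]);q/=np.linalg.norm(q);R1=Ro.from_quat(np.r_[q[1:],q[0]]).as_matrix()
for n,u,z in(("tall",(416,17),.239),("mid",(361,164),.199)):
    d=(Rt@R1.T).T@np.linalg.inv(K)@[*u,1];C1=p1+R1@Ct;print(n,[(C1+d*(zz-C1[2])/d[2]).round(4) for zz in(z-.005,z)])
E
```

```text
tall [array([0.5342, 0.0673, 0.234 ]), array([0.5323, 0.0651, 0.239 ])]
mid [array([ 0.5588, -0.0339,  0.194 ]), array([ 0.5567, -0.0336,  0.199 ])]
```

Emit:
apply_moves --plan "0 0 0.04 0 0 0 0; 0 0 0.06 0 0 0 0; 0 0 0.04 0 0 0 0; 0 0.05 0 0 0 0 0; 0 0.1 0 0 0 0 0"

```text
time_s: 41.4
eef_pos: [0.5588, -0.0287, 0.1874]
eef_rot: [-0.697, 0.697, 0.12, -0.12]
wrist_force: [-0.1, -0.1, -1.9]
opening: 0.328
```

Emit:
apply_moves --plan "0 0.04 0 0 0 0 0; 0 0 0 0 0 0 0; 0 0 0 0 0 0 0; 0 0 0 0 0 0 0; 0 0 0 0 0 0 0"

```text
time_s: 41.9
eef_pos: [0.5585, -0.0288, 0.1852]
eef_rot: [0.697, -0.697, -0.12, 0.12]
wrist_force: [-0.3, -0.3, -1.8]
opening: 0.327
```

```bash
python3 - <<'E'
from h import *
p,R,o=pose();im=ctrl.camera("wrist");cv2.imwrite("pics/w27.png",im[:,:,::-1])
print(p,o['time_s'],o['opening'],o['wrist_force'])
x0,x1,y0,y1=195,355,0,290;f=2.05
z=cv2.resize(im[y0:y1,x0:x1,::-1],None,fx=f,fy=f,interpolation=cv2.INTER_CUBIC);b=z.copy()
for m in M[2:]: ring(b,"wrist",m,.009,.04,off=(x0,y0),f=f)
for m,r in zip(M[2:],(.028,.03)): ring(b,"wrist",m,.009,r,(255,255,0),off=(x0,y0),f=f)
cv2.imwrite("pics/w27o.png",np.hstack([z,b]))
E
```

```text
[ 0.55846727 -0.02880895  0.18518962] 41.9 0.3265547661174422 [-0.25697474 -0.29288082 -1.79891417]
```

View pics/w27o.png

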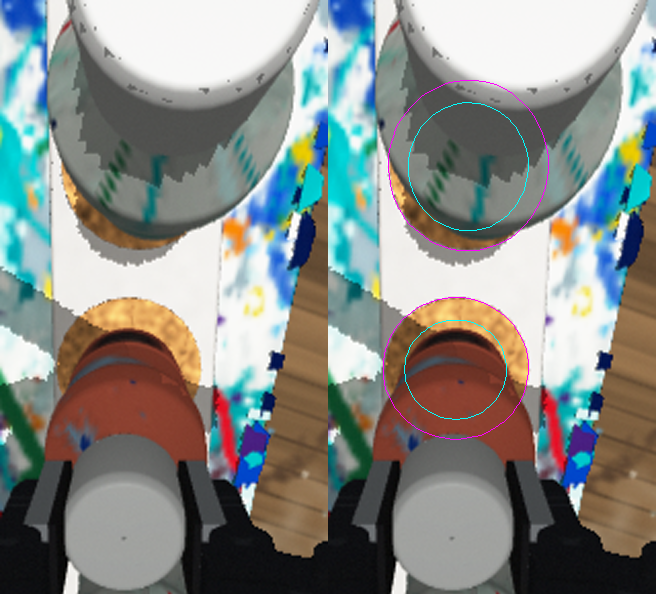

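View pics/w24c.png

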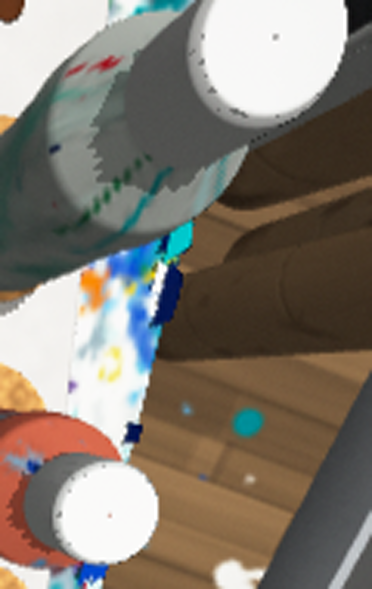

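Emit:
apply_moves --plan "0 0.01 0 0 0 0 0; 0 0 0 0 0 0 0; 0 0 0 0 0 0 1; 0 0 0 0 0 0 1; 0 0 0 0 0 0 1"

```text
time_s: 42.45
eef_pos: [0.5587, -0.0288, 0.185]
eef_rot: [-0.697, 0.697, 0.12, -0.12]
wrist_force: [-0.3, -0.6, -0.2]
opening: 0.825
```

Emit:
apply_moves --plan "0 -0.2 0 0 0 0 1; 0 -0.5 0 0 0 0 1; 0 -0.7 0 0 0 0 1; 0 -0.8 0 0 0 0 1; 0 -0.5 0 0 0 0 1"

```text
time_s: 42.95
eef_pos: [0.5594, -0.0289, 0.3241]
eef_rot: [-0.696, 0.698, 0.121, -0.118]
wrist_force: [0.9, -0.2, 0.4]
opening: 0.999
```

Emit:
apply_moves --plan "-0.6 0 -0.6 0 0 0 1; -0.6 0 -0.6 0 0 0 1; -0.6 0 -0.6 0 0 0 1; -0.6 0 -0.6 0 0 0 1; -0.4 0 -0.6 0 0 0 1"

```text
time_s: 43.45
eef_pos: [0.4754, -0.2184, 0.321]
eef_rot: [-0.697, 0.697, 0.12, -0.119]
wrist_force: [0.8, -0.4, -0.5]
opening: 0.999
```

Emit:
apply_moves --plan "0 0 -0.8 0 0 0 1; 0 0 -0.8 0 0 0 1; 0 0 -0.6 0 0 0 1; 0 0 0 0 0 0 1; 0 0 0 0 0 0 1"

```text
time_s: 43.95
eef_pos: [0.5132, -0.3208, 0.3199]
eef_rot: [0.697, -0.697, -0.119, 0.12]
wrist_force: [0.4, 0.1, 0.6]
opening: 0.995
```

```bash
python3 - <<'E'
from h import *
p,R,o=pose();print(p,o['time_s'])
f=5
for cam,(x0,x1,y0,y1) in(("top",(190,350,140,240)),("scene",(215,290,115,275))):
    im=ctrl.camera(cam);cv2.imwrite(f"pics/{cam}30.png",im[:,:,::-1]);f=5 if cam=="top" else 3.7
    z=cv2.resize(im[y0:y1,x0:x1,::-1],None,fx=f,fy=f,interpolation=cv2.INTER_CUBIC);b=z.copy()
    for m,h in zip(M,(.079,.159,.199,.239)):
        ring(b,cam,m,.009,.04,off=(x0,y0),f=f);ring(b,cam,m,.009,.028,(255,255,0),off=(x0,y0),f=f);ring(b,cam,m,h,.016,(0,255,0),off=(x0,y0),f=f)
    cv2.imwrite(f"pics/{cam}30o.png",b if cam=="top" else np.hstack([z,b]));cv2.imwrite(f"pics/{cam}30z.png",z)
E
```

```text
[ 0.51317627 -0.32079312  0.31990131] 43.95
```

View pics/top30o.png

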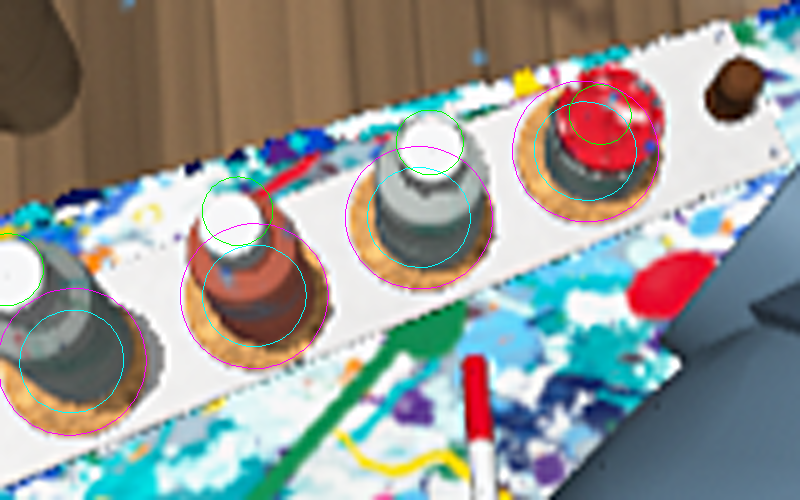

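View pics/scene30o.png

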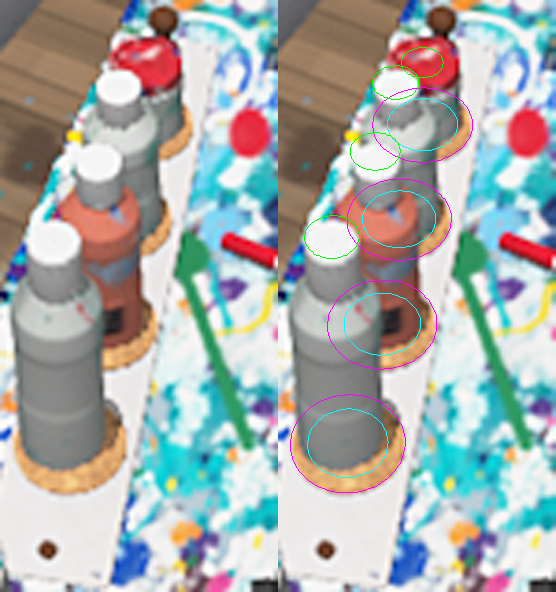

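View pics/top30z.png

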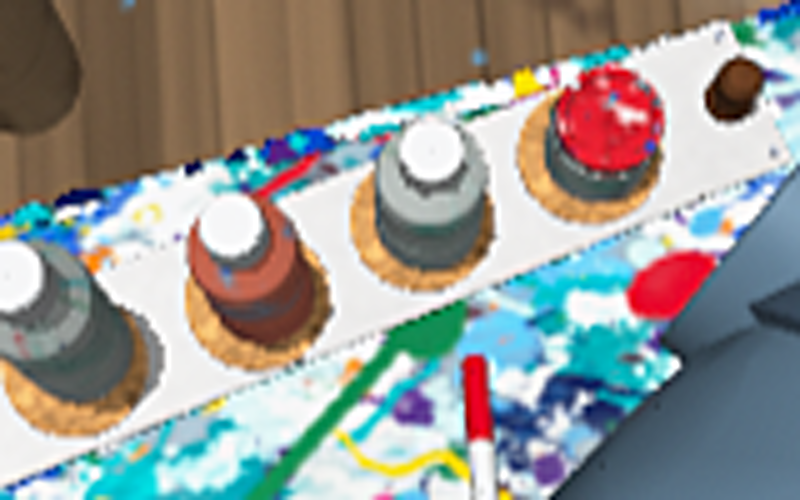

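```bash
python3 - <<'E'
from h import *
plan([((.53,-.2,.34),4,1),((.5335,.066,.34),9,1),((.5335,.066,.34),2,1),((.5335,.066,.216),7,1)])
E
```

```text
0.28 -0.1 0.54 0 0.01 0 1; 0.28 -0.1 0.53 0 0 0 1; 0.28 -0.1 0.54 0 0 0 1; 0.27 -0.1 0.53 0 0 0 1; 0.2 0 0.56 0 0 0 1
0.21 0 0.55 0 0 0 1; 0.2 0 0.56 0 0 0 1; 0.21 0 0.55 0 0 0 1; 0.2 0 0.56 0 0 0 1; 0.21 0 0.55 0 0 0 1
0.2 0 0.56 0 0 0 1; 0.21 0 0.55 0 0 0 1; 0.2 0.01 0.56 0 0 0 1; 0 0 0 0 0 0 1; 0 0 0 0 0 0 1
0 0.35 0 0 0 0 1; 0 0.35 0 0 0 0 1; 0 0.36 0 0 0 0 1; 0 0.35 0 0 0 0 1; 0 0.36 0 0 0 0 1
0 0.35 0 0 0 0 1; 0 0.36 0 0 0 0 1; 0 0 0 0 0 0 1; 0 0 0 0 0 0 1; 0 0 0 0 0 0 1
left rot rows 0
```

Emit:
apply_moves --plan "0.28 -0.1 0.54 0 0 0 1; 0.28 -0.1 0.53 0 0 0 1; 0.28 -0.1 0.54 0 0 0 1; 0.27 -0.1 0.53 0 0 0 1; 0.2 0 0.56 0 0 0 1"

```text
time_s: 44.55
eef_pos: [0.5302, -0.1691, 0.3413]
eef_rot: [-0.696, 0.697, 0.121, -0.12]
wrist_force: [0.4, 0.3, 0.3]
opening: 0.999
```

Emit:
apply_moves --plan "0.21 0 0.55 0 0 0 1; 0.2 0 0.56 0 0 0 1; 0.21 0 0.55 0 0 0 1; 0.2 0 0.56 0 0 0 1; 0.21 0 0.55 0 0 0 1"

```text
time_s: 45.05
eef_pos: [0.5315, -0.0213, 0.3405]
eef_rot: [-0.697, 0.697, 0.121, -0.12]
wrist_force: [0.6, 0.1, 0.6]
opening: 0.999
```

Emit:
apply_moves --plan "0.2 0 0.56 0 0 0 1; 0.21 0 0.55 0 0 0 1; 0.2 0 0.56 0 0 0 1; 0 0 0 0 0 0 1; 0 0 0 0 0 0 1"

```text
time_s: 45.55
eef_pos: [0.5325, 0.0663, 0.3403]
eef_rot: [-0.697, 0.697, 0.121, -0.121]
wrist_force: [0.4, -0.7, 0.3]
opening: 1.003
```

```bash
python3 - <<'E'
from h import *
p,R,o=pose();print(p)
plan([((.5335,.066,.214),8,1)])
E
```

```text
[0.53250499 0.0663376  0.3403091 ]
0 0.32 0 0.01 0.02 0 1; 0 0.32 0 0 0 0 1; 0 0.31 0 0 0 0 1; 0 0.32 0 0 0 0 1; 0 0.31 0 0 0 0 1
0.01 0.32 0 0 0 0 1; 0 0.31 -0.01 0 0 0 1; 0.01 0.32 0 0 0 0 1; 0 0 0 0 0 0 1; 0 0 0 0 0 0 1
left rot rows 0
```

Emit:
apply_moves --plan "0 0.32 0 0 0 0 1; 0 0.32 0 0 0 0 1; 0 0.31 0 0 0 0 1; 0 0.32 0 0 0 0 1; 0 0.31 0 0 0 0 1"

```text
time_s: 46.05
eef_pos: [0.5329, 0.0642, 0.2604]
eef_rot: [-0.697, 0.697, 0.119, -0.119]
wrist_force: [-0.3, 0.2, -0.4]
opening: 1.0
```

Emit:
apply_moves --plan "0 0.32 0 0 0 0 1; 0 0.31 0 0 0 0 1; 0 0.32 0 0 0 0 1; 0 0 0 0 0 0 1; 0 0 0 0 0 0 1"

```text
time_s: 46.55
eef_pos: [0.5331, 0.0645, 0.2137]
eef_rot: [-0.697, 0.697, 0.119, -0.12]
wrist_force: [1.0, 0.4, 1.0]
opening: 0.996
```

Emit:
apply_moves --plan "0 0 0 0 0 0 0; 0 0 0 0 0 0 0; 0 0 0 0 0 0 0; 0 0 0 0 0 0 0; 0 0 0 0 0 0 0"

```text
time_s: 47.05
eef_pos: [0.5338, 0.0652, 0.2142]
eef_rot: [-0.697, 0.697, 0.12, -0.119]
wrist_force: [-0.4, 0.2, 3.6]
opening: 0.36
```

Emit:
apply_moves --plan "0 0 0 0 0 0 0; 0 0 0 0 0 0 0; 0 -0.05 0 0 0 0 0; 0 -0.07 0 0 0 0 0; 0 -0.04 0 0 0 0 0"

```text
time_s: 47.55
eef_pos: [0.5328, 0.0652, 0.2209]
eef_rot: [0.697, -0.697, -0.119, 0.12]
wrist_force: [0.1, 0.3, -1.8]
opening: 0.359
```

```bash
python3 - <<'E'
from h import *
p,R,o=pose();im=ctrl.camera("wrist");cv2.imwrite("pics/w31.png",im[:,:,::-1])
print(p,o['time_s'],o['opening'],o['wrist_force'])
E
```

```text
[0.53276176 0.0652174  0.22091623] 47.55 0.3592084415182376 [ 0.06401941  0.27469785 -1.84504937]
```

View pics/w31.png

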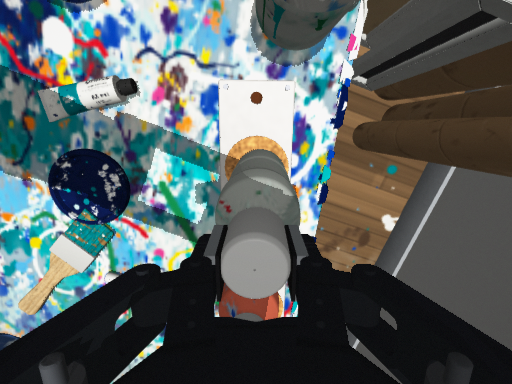

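Emit:
apply_moves --plan "-0.02 0 0.03 0 0 0 0; -0.03 0 0.04 0 0 0 0; 0 0 0 0 0 0 0; 0 0.05 0 0 0 0 0; 0 0.05 0 0 0 0 0"

```text
time_s: 48.1
eef_pos: [0.5297, 0.0676, 0.2161]
eef_rot: [-0.697, 0.697, 0.12, -0.12]
wrist_force: [-0.8, 0.6, -3.1]
opening: 0.36
```

Emit:
apply_moves --plan "0 0.03 0 0 0 0 0; 0 0 0 0 0 0 0; 0 0 0 0 0 0 0; 0 0 0 0 0 0 0; 0 0 0 0 0 0 0"

```text
time_s: 48.6
eef_pos: [0.5297, 0.0676, 0.2148]
eef_rot: [-0.697, 0.697, 0.12, -0.12]
wrist_force: [0.9, 0.2, -3.5]
opening: 0.36
```

Still about 0.6 mm above contact; ease down and release.

Emit:
apply_moves --plan "0 0.02 0 0 0 0 0; 0 0 0 0 0 0 0; 0 0 0 0 0 0 0; 0 0 0 0 0 0 1; 0 0 0 0 0 0 1"

```text
time_s: 49.1
eef_pos: [0.5298, 0.0676, 0.2138]
eef_rot: [-0.697, 0.697, 0.12, -0.12]
wrist_force: [-0.4, 0.2, -0.2]
opening: 0.689
```

Emit:
apply_moves --plan "0 0 0 0 0 0 1; 0 -0.2 0 0 0 0 1; 0 -0.5 0 0 0 0 1; 0 -0.8 0 0 0 0 1; 0 -0.8 0 0 0 0 1"

```text
time_s: 49.6
eef_pos: [0.5293, 0.0677, 0.3304]
eef_rot: [0.697, -0.697, -0.119, 0.12]
wrist_force: [0.7, 0.7, 0.2]
opening: 0.996
```

Emit:
apply_moves --plan "-0.4 0 -0.6 0 0 0 1; -0.4 0 -0.6 0 0 0 1; -0.4 0 -0.6 0 0 0 1; -0.4 0 -0.6 0 0 0 1; -0.4 0 -0.6 0 0 0 1"

```text
time_s: 50.1
eef_pos: [0.4851, -0.1084, 0.3298]
eef_rot: [-0.697, 0.697, 0.12, -0.119]
wrist_force: [0.6, -0.4, -0.2]
opening: 1.001
```

Emit:
apply_moves --plan "0 0 -0.8 0 0 0 1; 0 0 -0.8 0 0 0 1; 0 0 -0.8 0 0 0 1; 0 0 -0.8 0 0 0 1; 0 0 -0.6 0 0 0 1"

```text
time_s: 50.6
eef_pos: [0.5493, -0.2887, 0.3294]
eef_rot: [-0.697, 0.697, 0.12, -0.119]
wrist_force: [0.5, -0.0, 0.4]
opening: 0.998
```

```bash
python3 - <<'E'
from h import *
p,R,o=pose();print(p,o['time_s'])
for cam,(x0,x1,y0,y1) in(("top",(180,340,145,245)),("scene",(215,290,115,275))):
    im=ctrl.camera(cam);f=5 if cam=="top" else 3.7
    z=cv2.resize(im[y0:y1,x0:x1,::-1],None,fx=f,fy=f,interpolation=cv2.INTER_CUBIC);b=z.copy()
    for m,h in zip(M,(.079,.159,.199,.239)):
        ring(b,cam,m,.009,.04,off=(x0,y0),f=f);ring(b,cam,m,.009,.028,(255,255,0),off=(x0,y0),f=f);ring(b,cam,m,h,.016,(0,255,0),off=(x0,y0),f=f)
    cv2.imwrite(f"pics/{cam}33o.png",b if cam=="top" else np.hstack([z,b]))
E
```

```text
[ 0.54928529 -0.28871677  0.32943074] 50.6
```

View pics/top33o.png

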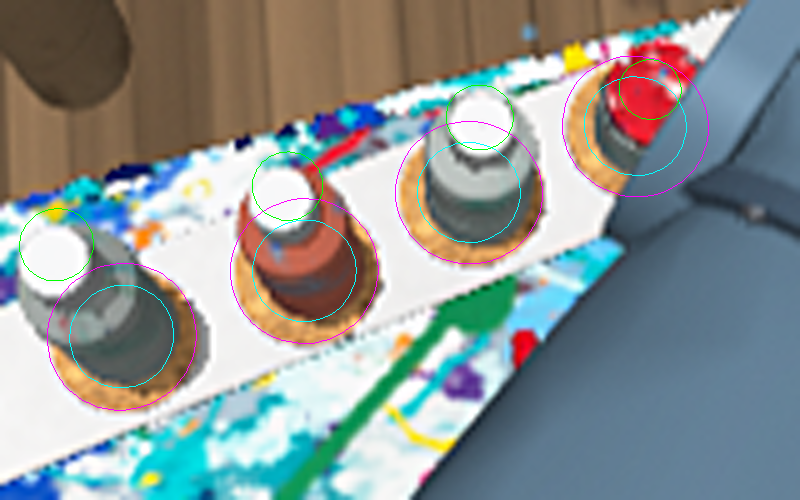

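View pics/scene33o.png

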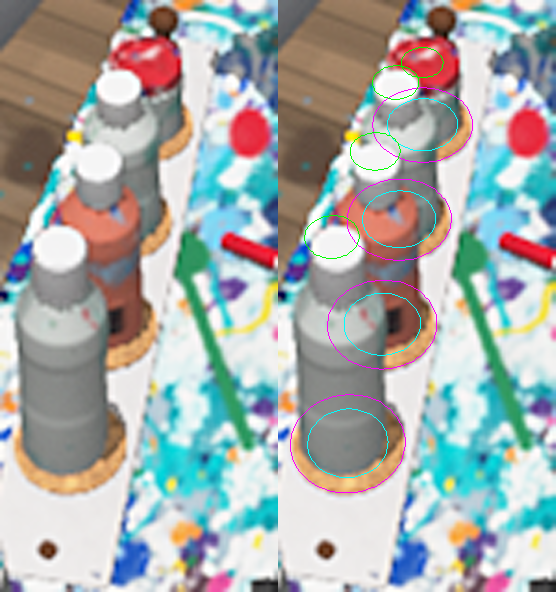

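```bash
python3 - <<'E'
from bench import ctrl
print(ctrl.get_obs()['time_s'],ctrl.hand_in())
E
```

```text
the job is handed in; nothing more can be done
50.7 None
```

The four containers are on their mats in height order from the post: pot, short, middle, tall. I handed the job in at 50.7 s with the gripper open and clear. No reading I took came near the force limits; the highest wrist force was about 9 N.

- **Pot and short bottle:** both sit about 1–2 mm from their mat centres, measured with the wrist camera.
- **Middle bottle:** the first placing left its base about 9 mm off centre, so I regripped it by the cap and moved it 7 mm. It now looks centred to about 2–3 mm.
- **Tall bottle:** my first grip landed on its tapered shoulder, so I let go before lifting and took it by the cap. It was then placed about 5 mm off, and I nudged it. It now looks within about 2–3 mm of centre.

**Checks that disagreed:**
- The middle bottle's cap and base positions differ by roughly 7–10 mm along the row. It looked that way on the table too, so I centred it mostly by its base, and its cap is now several mm past the mat centre.
- Cap heights triangulated from the scene and top cameras came out up to about 14 mm below the text. The wrist camera agreed to about 2 mm for the short bottle, the only one I checked that way.

The last scene picture showed all four standing upright. In the last top picture the arm partly covered the pot.

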